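# Press a spinner board's hub home in the toggle-clamp jig

### The arm

A 7-joint arm with a two-finger parallel gripper is mounted at the origin on a cart in front of the work surface, level with it; the furniture and walls round the work are solid. World frame = base frame: x ahead of the robot, y to its left, z up, the work surface at z = 0. Lengths are in m, angles in degrees, forces in N, time in s.
With the tool pointing down it reaches from about 0.4 to 0.9 m from the base axis. Payload 5.6 kg.
Tool frame: the origin (TCP) lies on the front face of the gripper's body, between the roots of the fingers; the fingertips stand 88 mm ahead of it and the grasp point (between the pads) lies 69 mm ahead of it; x points along the fingers, y is the direction in which the jaws open and shut, and the axes are right-handed (so a half turn about x gives the same grasp; the last joint's range is limited). The gripper opens to 92 mm and grips with 3 to 60 N. Pads are 20 mm wide; open, the fingers measure 128 mm over their backs; the gripper's body (75 mm by 189 mm) begins 69 mm behind the grasp point.
Start: joints at [-74.485, 26.786, -0.665, 91.828, 0.344, 61.387, -3.226], TCP at [0.201, 0.618, 0.303] pointing down, gripper open.
Joint ranges: [-144.91, 144.91], [-17.63, 115.5], [-89.93, 88.59], [15.96, 139.68], [-74.01, 254.01], [8.47, 105.57], [-167.45, 167.45]. Speed limits (degrees/s): [147.25, 147.25, 180, 180, 180, 180, 180].

### API

Orientations are given as a 3x3 rotation matrix whose columns are the frame's x, y, z axes.
In Python, from station import robot, read_camera gives the robot as it stands.
- The arm moves only by the tool step_arm, never from a script. Its argument "motion" is a list of rows, each a list of 3 entries, a list of its own where there are three numbers: the shift along the tool's x, y, z in units of 50 mm (1.0 is 50 mm), then the turn, a rotation vector about the tool's x, y, z in units of 6 degrees (1.0 is 6 degrees), then the opening, from -1 (shut) to 1 (fully open). In form: [[[dx, dy, dz], [wx, wy, wz], claw], ...]. A call has 1 to 12 rows; each row is the pose to reach, as a shift and turn from the pose commanded when the call began, along the tool's axes at that moment; what a row does not reach only later rows make up. A row lasts 1/8 s, in which the tool goes at most 62.5 mm and 10.7 degrees, less where a joint would pass 70% of its speed; a pose out of reach is approached as far as the arm can. A call with a gripper value outside its range is refused whole. The fingers move at their own pace and stop on an object; "newtons" is the grip in N (left out, the last holds). Time passes only in rows, so rows that repeat a pose let the fingers close. It gives the time, the measured TCP pose, the force and the opening at its end, in the units of the state.
- robot.get_obs(): the state, without advancing time (a new reading comes with each control period).
- read_camera(name): name is "side" or "top"; returns a dict with "pixels" (480x640x3 uint8, blue, green, red), "fx", "fy", "cx", "cy" (pixels), "origin" and "attitude" of the camera in the world. Camera axes: x right, y up, looking along -z (the intrinsics and any distortion apply to the point x, -y, -z); pixel columns grow to the right and rows downward; lengths in m; the calibration is good to about 2 mm. A picture is of the moment at which its call begins. There is no depth.
- robot.sign_off(): hands the job in, once; it reports no verdict.
The state is a dict: "t": time; "qpos": joint angles; "qvel": joint speeds; "joint_efforts": joint torques, N m; "ee_pos": TCP position; "ee_rot": TCP orientation; "contact_force": force on the tool from outside, world axes, zero at the start; "torque": the same for the moment, N m; "grip_width": finger opening in m.
Only numpy, scipy, OpenCV 4.12 (cv2) and the standard library are available. Lean on these libraries where they do the work, as an engineer would, in place of code of your own. Each camera call takes 0.05 s, during which the arm holds its last target.

### The job

Of the two wooden spinner boards hanging on the drying rack, one still has its steel hub standing proud of the wood. Lift that board off its hook, stand it in the pressing jig with the hub towards the clamp and its end right up against the steel end stop, and swing the toggle clamp over centre until it locks, so that its spindle presses the hub fully home. Then swing the clamp back open, well clear, and leave the board standing in the jig, ready for its pointer, and the other board hanging on its hook.

Things in the scene. Friction and masses are not known exactly. Their poses are not given: they have to be found in the camera images.
- board: Board to work on: upright plywood plate 100 mm wide (y) x 150 high (z) x 12 thick (x), 0.2 to 0.35 kg. Origin: middle of its lower edge; z up, its hub face looks to -x. A hand slot (y -28 to 28, z 92 to 134 mm) pierces it; it hangs by the slot's top on one of the rack's two hooks (either), face to the robot. Beside the slot the wood is solid up to the top edge: pinch it there, clear of the hook.
- hub (a joint): How far the hub is pressed into the board (m): 0 to 0.002 at the start (flange 9 to 7 mm off the wood), 0.009 = fully home, flange on the wood. Tight fit: it moves at about 22 N and stays where it is.
- hub_face (a point): Centre of the front face of the hub, a steel flange of 32 mm diameter, 5 mm thick, on the board's axis 48 mm above its lower edge. The clamp's spindle presses here.
- board_foot_edge (a point): Point of the board's lower edge at its right end (board frame 0, -50, 0 mm): the end that goes against the jig's end stop.
- finished_board: The other spinner board, same shape and size, its hub already home (fixed); it hangs on the rack's other hook and stays there. Origin and axes as for the board.
- rack: Fixed drying rack, base 75 x 236 x 18 mm, crossbar (top z 176 mm, front at rack x +22 mm) with two hooks at rack y +58 and -58 mm, pointing to -x. Origin: on the table under it; x away from the robot. A hung board is at rack x -47 mm, lower edge z 40, top edge z 190 mm. To come off it must be raised 23 to 34 mm (28 is best), then drawn 60 mm or more to rack -x.
- hook0_tip (a point): Upturned tip of the hook at rack y -58 mm: 6 mm steel rod, trough axis at z 171 mm and rack x -38 to -58 mm, tip at rack x -69 mm, z 194 mm. Raised too little the board catches on the tip, raised too far the slot's lower edge catches on the hook.
- hook1_tip (a point): The same for the hook at rack y +58 mm.
- jig: Fixed jig, plywood base 160 x 222 x 16 mm. Origin: on the table; x away from the robot, y left. Backing plate (face at jig x 60, y -35 to 95, flared back from z 106 to 119 mm) and front lip (inner face at x 42, up to z 34 mm, flared to the front up to z 43) make a 18 mm slot along y for the board, floor z 16 mm. The clamp, right of the slot, swings in a level plane at z 64 mm; its body reaches z 92 mm.
- nest (a point): Point on the slot's floor, jig (54, 20, 16) mm, axes as the jig's: the middle of the board's lower edge belongs here (x within the slot's play) when its right end touches the end stop. The stop is a steel post across the slot's right end, face at jig y -30 mm, up to z 102 mm; the slot's left end (jig y 95 mm) is open.
- clamp_arm (a joint): Angle of the clamp's arm (rad) about an upright pivot at jig (30, -50, 64) mm: 1.31 = open as at the start, the arm pointing to the robot, clear of the slot; 0 to 0.05 = shut, the arm along jig +y in front of the board, over the hub.
- toggle (a joint): Over-centre knuckle: angle between the clamp's link and handle (rad), about 2.1 open, 0 = dead centre, below 0 past centre, -0.10 = on its stop, locked. It then stays shut until the handle is pulled back.
- handle_grip (a point): Centre of the handle's grip, a level black bar, 18 mm thick and 80 mm long, at z 64 mm, free from above; 40 mm on to its free end. It swings freely until the spindle meets the hub, some 40 degrees before it is shut; then 6 to 10 N at the grip carries it over centre, where it gives way and runs on to its hard stop. Pulling it out of lock takes a few N. Its way is given under handle_pin.
- handle_pin (a point): Pin joining handle and arm; the bar runs straight from it through handle_grip (85 mm) to its free end. Way of handle_grip in the jig frame, x y in mm and the bar's bearing (degrees from jig +x towards jig +y), open to dead centre: -13 -156 at 252, -35 -143 at 240, -59 -121 at 224, -77 -89 at 205, -84 -59 at 189, -84 -40 at 178, -82 -25 at 169, -78 -11 at 160; about 5 mm more to the stop.
- spindle_tip (a point): Tip of the arm's spring-loaded spindle, a rubber cap of 17 mm diameter. It gives up to 12 mm, at 15 N plus 5 N per mm; with the arm shut it presses to jig +x at jig y 20, z 64 mm.

How it is judged:
By the outcome, as a careful person would: the job done as asked, in the order asked, and still so for the second after the job is handed in, with the robot touching nothing.
It also fails if it takes over 58 s, if anything falls off the work surface, if the arm or the gripper's body presses on something with over 40 N, if the wrist force passes 120 N, or if a joint passes its speed limit or range.

## Working session

There is one attempt and no reset: what is moved stays moved. The work goes in short steps, Python scripts to look and compute and a tool call to move; the robot and the scene stay as the last step left them, time stands still between calls to the robot, and variables do not carry over. Pictures are saved under pics/ and viewed, and the job is handed in when it is done.

Besides the shell and the picture viewer there is one more tool, called after "Call:" as name(argument=value, ...), one argument or row to a line, values as JSON. step_arm: Moves the arm, as the interface text tells. Its arguments: {"type":"object","properties":{"motion":{"type":"array"},"newtons":{"type":"number"}},"required":["motion"]}

```bash
ls; mkdir -p pics
python3 - <<'E'
from station import robot, read_camera
import cv2
o=robot.get_obs()
for k,v in o.items(): print(k,v)
for n in ("side","top"):
    c=read_camera(n)
    cv2.imwrite(f"pics/{n}0.png",c["pixels"])
    print(n,{k:v for k,v in c.items() if k!="pixels"})
E
```

```text
pics
t 0.0
qpos [-74.48276152  26.83541823  -0.66514584  91.88115518   0.34340765
  61.38491946  -3.22725706]
qvel [ 0.08058206  0.00791867 -0.10296525 -0.02674732 -0.04005993  0.02817321
  0.06299252]
joint_efforts [-7.16637032e-05 -5.20579898e+01 -1.26396699e-02 -2.43742132e+01
 -5.66488900e-02  1.73364719e-02  1.62196143e-04]
ee_pos [0.20057582 0.61783121 0.3017451 ]
ee_rot [[-4.26978053e-04  3.08783997e-01  9.51132095e-01]
 [-1.68348887e-03  9.51130611e-01 -3.08784271e-01]
 [-9.99998492e-01 -1.73306440e-03  1.13722525e-04]]
contact_force [ 0.9028096  -0.1108627   0.25972105]
torque [-0.07501963 -0.00321329  0.02947448]
grip_width 0.0920733186673761
side {'fx': 558.662536562048, 'fy': 558.662536562048, 'cx': 316.1671994908226, 'cy': 238.33701919826433, 'origin': array([0.56913006, 1.04475958, 0.57541562]), 'attitude': array([[-0.99955298,  0.0126486 ,  0.02708967],
       [ 0.01947738, -0.41192524,  0.91100945],
       [ 0.02268191,  0.91112985,  0.41149474]])}
top {'fx': 538.1777678352585, 'fy': 538.1777678352585, 'cx': 320.4561148052993, 'cy': 250.73188929377417, 'origin': array([0.45983485, 0.05627511, 1.22356995]), 'attitude': array([[-0.01169003,  0.99706024, -0.07572463],
       [-0.99958055, -0.00964566,  0.02730715],
       [ 0.02649646,  0.07601208,  0.99675478]])}
```

View pics/side0.png

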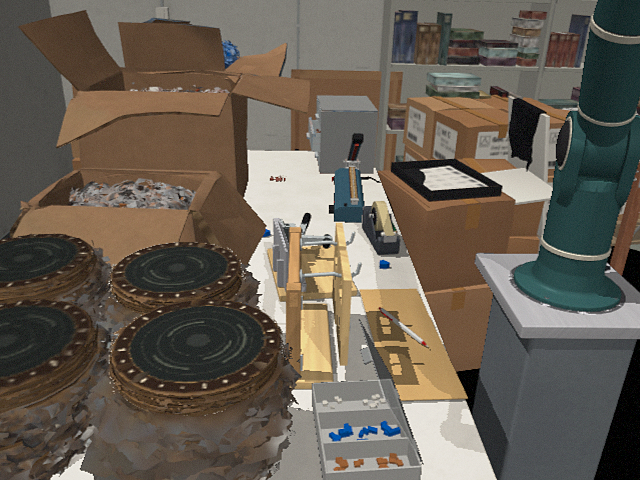

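View pics/top0.png

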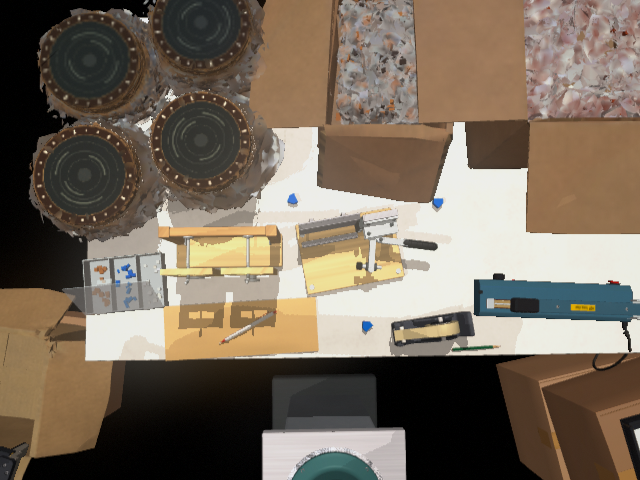

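Run:
```python
import cv2
a=cv2.imread("pics/top0.png"); 
cv2.imwrite("pics/top0z.png",cv2.resize(a[190:360,150:350],(800,680))[:600] if 0 else cv2.resize(a[200:340,155:340],(792,600),interpolation=cv2.INTER_CUBIC))
cv2.imwrite("pics/top0j.png",cv2.resize(a[195:305,290:440],(800,587),interpolation=cv2.INTER_CUBIC))
a=cv2.imread("pics/side0.png"); 
cv2.imwrite("pics/side0z.png",cv2.resize(a[200:400,240:480],(720,600),interpolation=cv2.INTER_CUBIC))
```

```text
(no output)
```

View pics/top0z.png

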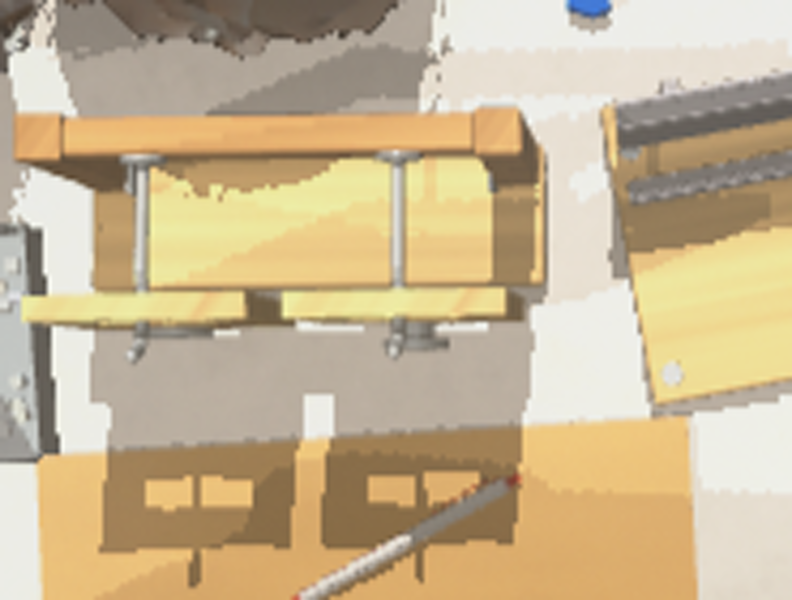

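View pics/top0j.png

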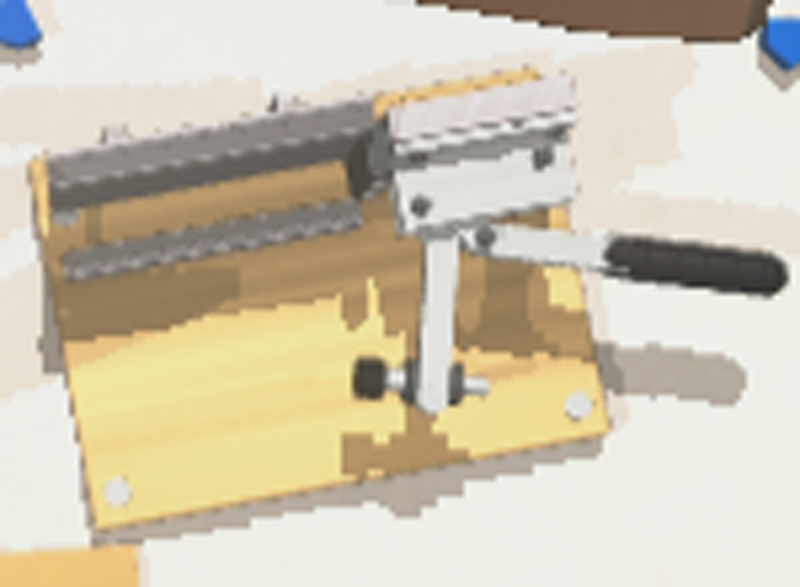

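View pics/side0z.png

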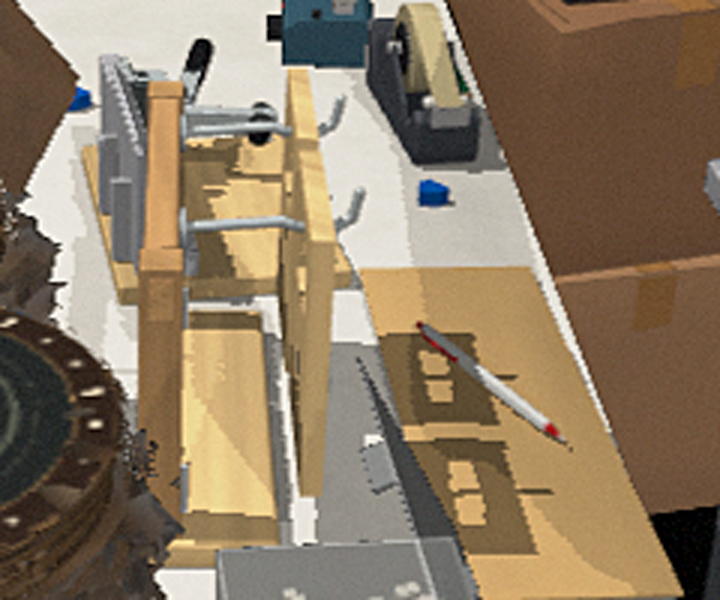

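```bash
cat > h.py <<'E'
import numpy as np, cv2
from station import robot, read_camera
C={"side":dict(f=558.662536562048,cx=316.1671994908226,cy=238.33701919826433,o=np.array([0.56913006,1.04475958,0.57541562]),A=np.array([[-0.99955298,0.0126486,0.02708967],[0.01947738,-0.41192524,0.91100945],[0.02268191,0.91112985,0.41149474]])),
"top":dict(f=538.1777678352585,cx=320.4561148052993,cy=250.73188929377417,o=np.array([0.45983485,0.05627511,1.22356995]),A=np.array([[-0.01169003,0.99706024,-0.07572463],[-0.99958055,-0.00964566,0.02730715],[0.02649646,0.07601208,0.99675478]]))}
def ray(n,u,v):
    c=C[n]; return c["o"],c["A"]@np.array([(u-c["cx"])/c["f"],-(v-c["cy"])/c["f"],-1])
def onz(n,u,v,z):
    o,d=ray(n,u,v); return o+d*(z-o[2])/d[2]
def proj(n,p):
    c=C[n]; q=c["A"].T@(np.asarray(p)-c["o"]); return c["cx"]+c["f"]*q[0]/-q[2], c["cy"]-c["f"]*q[1]/-q[2]
E
python3 - <<'E'
from h import *
np.set_printoptions(precision=4,suppress=True)
tz=lambda x,y:((x+.5)/4.281-.5+155,(y+.5)/4.286-.5+200)
tj=lambda x,y:((x+.5)/5.333-.5+290,(y+.5)/5.336-.5+195)
for n,z,P in [("R board",.19,[(283,290),(505,287),(507,315),(283,318)]),("L board",.19,[(22,297),(245,292),(245,318),(22,325)]),("bar",.176,[(15,115),(520,108),(520,150),(15,158)])]:
    print(n); 
    for p in P: print(onz("top",*tz(*p),z)*1000)
print("jig base z16")
for p in [(32,158),(97,527),(608,430),(540,68),(117,492),(578,405)]: print(p,onz("top",*tj(*p),.016)*1000)
print("cap z64",onz("top",*tj(370,378),.064)*1000)
print("bar end, start z64",onz("top",*tj(785,268),.068)*1000,onz("top",*tj(608,252),.068)*1000)
print("lip",onz("top",*tj(65,270),.043)*1000,onz("top",*tj(360,218),.043)*1000)
print("back front top edge",onz("top",*tj(47,175),.119)*1000,onz("top",*tj(370,105),.119)*1000)
E
```

```text
R board
[508.4611 219.1632 190.    ]
[508.7657 120.1662 190.    ]
[496.2299 119.3348 190.    ]
[495.9682 219.1341 190.    ]
L board
[506.559 334.868 190.   ]
[507.7456 236.0539 190.    ]
[496.1507 236.0124 190.    ]
[494.108 334.733 190.   ]
bar
[589.8139 342.6913 176.    ]
[591.0903 113.7891 176.    ]
[571.8259 113.8938 176.    ]
[570.212  342.4744 176.    ]
jig base z16
(32, 158) [612.1572  78.6168  16.    ]
(97, 527) [456.261   52.6602  16.    ]
(608, 430) [ 494.5394 -163.5082   16.    ]
(540, 68) [ 648.9423 -138.0187   16.    ]
(117, 492) [470.7998  44.1224  16.    ]
(578, 405) [ 505.2277 -151.0239   16.    ]
cap z64 [515.2598 -58.3901  64.    ]
bar end, start z64 [ 558.0428 -227.8768   68.    ] [ 565.2382 -155.7403   68.    ]
lip [562.1437  64.8938  43.    ] [582.6066 -57.4515  43.    ]
back front top edge [592.498   70.9661 119.    ] [618.8024 -54.7722 119.    ]
```

```bash
cat >> h.py <<'E'
def rel(pos,yaw,base=None):
    """pos: TCP target mm, yaw deg of tool y (tool down). prints shift/turn units from current measured pose"""
    from scipy.spatial.transform import Rotation as Rn
    o=robot.get_obs(); p=np.array(o["ee_pos"]); R=np.array(o["ee_rot"])
    if base is not None: p,R=base
    a=np.radians(yaw); X=np.array([0,0,-1.]);Y=np.array([np.cos(a),np.sin(a),0]);T=np.c_[X,Y,np.cross(X,Y)]
    return np.round(R.T@(np.array(pos)/1000-p)/.05,3), np.round(np.degrees(Rn.from_matrix(R.T@T).as_rotvec())/6,3)
def st():
    o=robot.get_obs(); R=o["ee_rot"]
    print("t",round(o["t"],2),"p",np.round(np.array(o["ee_pos"])*1000,1),"yaw",round(np.degrees(np.arctan2(R[1][1],R[0][1])),2),"F",np.round(o["contact_force"],1),"w",round(o["grip_width"]*1000,1),"q",np.round(o["qpos"],0))
E
python3 - <<'E'
from h import *
st(); print(rel((502,207.8,320),0.5))
E
```

```text
t 0.1 p [200.6 617.9 301.8] yaw 72.01 F [0.  0.3 0.2] w 92.0 q [-74.  27.  -1.  92.   0.  61.  -3.]
(array([-0.353, -5.94 ,  8.266]), array([1.1919e+01, 1.1000e-02, 1.2000e-02]))
```

Call:
step_arm(
  motion=[
    [[-0.36,-5.94,8.27],[11.92,0.01,0.01],-0.1],
    [[-0.36,-5.94,8.27],[11.92,0.01,0.01],-0.1],
    [[-0.36,-5.94,8.27],[11.92,0.01,0.01],-0.1],
    [[-0.36,-5.94,8.27],[11.92,0.01,0.01],-0.1],
    [[-0.36,-5.94,8.27],[11.92,0.01,0.01],-0.1],
    [[-0.36,-5.94,8.27],[11.92,0.01,0.01],-0.1],
    [[-0.36,-5.94,8.27],[11.92,0.01,0.01],-0.1],
    [[-0.36,-5.94,8.27],[11.92,0.01,0.01],-0.1],
    [[-0.36,-5.94,8.27],[11.92,0.01,0.01],-0.1],
    [[-0.36,-5.94,8.27],[11.92,0.01,0.01],-0.1],
    [[-0.36,-5.94,8.27],[11.92,0.01,0.01],-0.1],
    [[-0.36,-5.94,8.27],[11.92,0.01,0.01],-0.1],
  ],
)

```text
t: 1.6
ee_pos: [0.5014, 0.2097, 0.3205]
ee_rot: [[-0.0, 1.0, 0.012], [0.002, 0.012, -1.0], [-1.0, -0.0, -0.002]]
contact_force: [-0.8, 0.7, -0.5]
grip_width: 0.0414
```

Run:
```python
from h import *
st(); print(rel((502,207.8,242),0.5))
for n in ("top","side"): cv2.imwrite(f"pics/{n}1.png",read_camera(n)["pixels"])
```

```text
t 1.6 p [501.4 209.7 320.5] yaw 0.67 F [-0.8  0.7 -0.5] w 41.4 q [-46.  16.  24. 107.  -8.  59. -18.]
(array([1.57 , 0.012, 0.04 ]), array([ 0.028, -0.016,  0.003]))
```

View pics/side1.png

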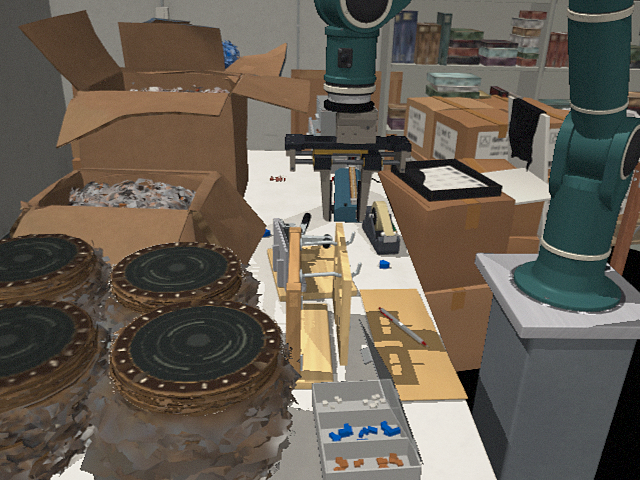

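View pics/top1.png

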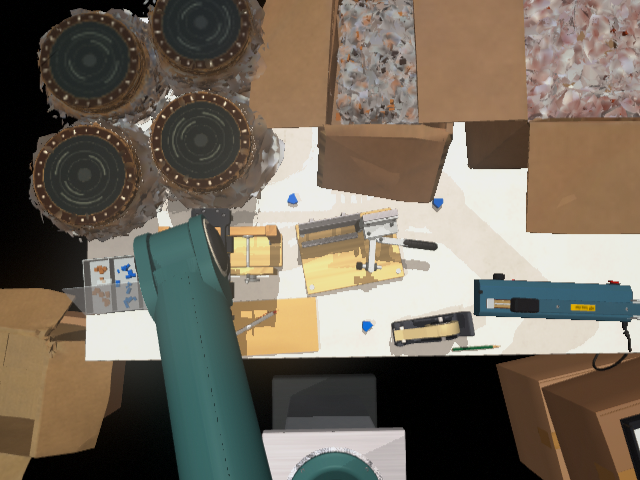

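Run:
```python
from h import *
print("tips proj",proj("side",(.5014,.2097,.2325)),"inner",proj("side",(.5014+.0207,.2097,.2325)),proj("side",(.5014-.0207,.2097,.2325)))
for y in (.219,.335): print("board top",proj("side",(.5024,y,.19)))
a=cv2.imread("pics/side1.png"); cv2.imwrite("pics/side1z.png",cv2.resize(a[130:280,270:430],(800,600)[::1],interpolation=cv2.INTER_CUBIC))
```

```text
tips proj (np.float64(343.1560437752439), np.float64(219.36764602027728)) inner (np.float64(330.37380704576304), np.float64(219.19390610967196)) (np.float64(355.92242711754204), np.float64(219.54117044699427))
board top (np.float64(341.7992018657737), np.float64(245.59453817492295))
board top (np.float64(346.71981537340935), np.float64(279.6238376591033))
```

View pics/side1z.png

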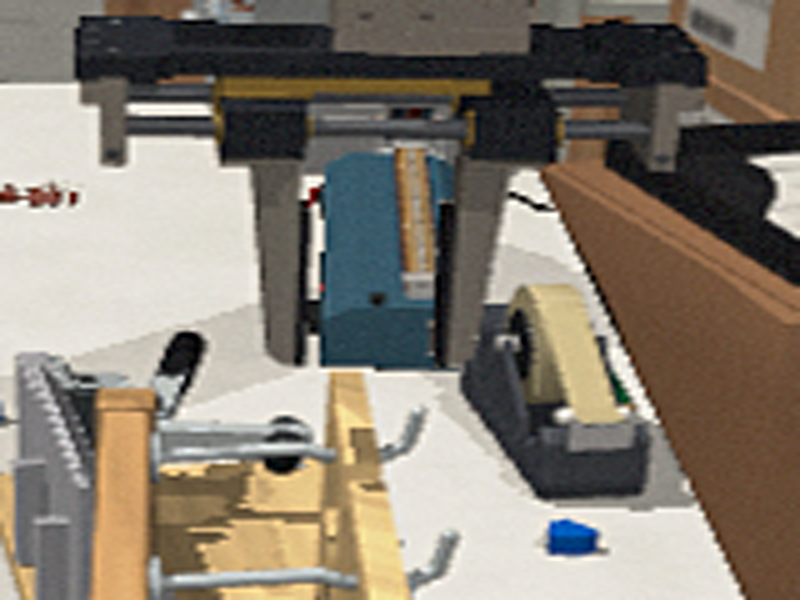

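Run:
```python
from h import *
Z=lambda p:((p[0]-270)*5,(p[1]-130)*4)
for y in (.119,.169,.219,.236):
  for x in (.4964,.5084): print(y,x,np.round(Z(proj("side",(x,y,.19)))))
```

```text
0.119 0.4964 [359. 368.]
0.119 0.5084 [325. 368.]
0.169 0.4964 [368. 413.]
0.169 0.5084 [333. 413.]
0.219 0.4964 [377. 463.]
0.219 0.5084 [341. 462.]
0.236 0.4964 [381. 481.]
0.236 0.5084 [344. 480.]
```

Call:
step_arm(
  motion=[
    [[0.7,0.03,0.04],[0.03,-0.02,0],-0.1],
    [[1.4,0.03,0.04],[0.03,-0.02,0],-0.1],
    [[1.58,0.03,0.04],[0.03,-0.02,0],-0.1],
    [[1.58,0.03,0.04],[0.03,-0.02,0],-0.1],
  ],
  newtons=50,
)

```text
t: 2.2
ee_pos: [0.5038, 0.2065, 0.2418]
ee_rot: [[-0.0, 1.0, 0.006], [-0.001, 0.006, -1.0], [-1.0, -0.0, 0.001]]
contact_force: [-0.1, -0.6, -0.1]
grip_width: 0.0416
```

Run:
```python
from h import *
st()
for n in ("top","side"): cv2.imwrite(f"pics/{n}2.png",read_camera(n)["pixels"])
a=cv2.imread("pics/side2.png"); cv2.imwrite("pics/side2z.png",cv2.resize(a[180:330,270:430],(800,600)[::1],interpolation=cv2.INTER_CUBIC))
```

```text
t 2.2 p [503.8 206.5 241.8] yaw 0.34 F [-0.1 -0.6 -0.1] w 41.6 q [-44.  22.  23. 111. -11.  49. -16.]
```

View pics/side2z.png

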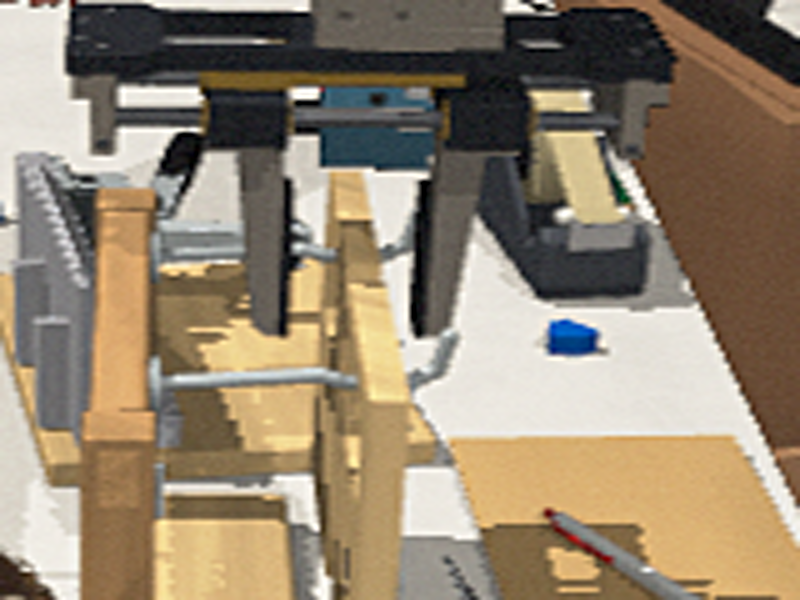

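Call:
step_arm(
  motion=[
    [[0,0,-0.02],[0,0,0],-1],
    [[0,0,-0.02],[0,0,0],-1],
    [[0,0,-0.02],[0,0,0],-1],
    [[0,0,-0.02],[0,0,0],-1],
    [[0,0,-0.02],[0,0,0],-1],
  ],
  newtons=50,
)

```text
t: 2.92
ee_pos: [0.5037, 0.2073, 0.2419]
ee_rot: [[-0.0, 1.0, 0.006], [-0.001, 0.006, -1.0], [-1.0, -0.0, 0.001]]
contact_force: [-0.6, -0.5, 3.6]
grip_width: 0.0116
```

Call:
step_arm(
  motion=[
    [[-0.28,0,0],[0,0,0],-1],
    [[-0.56,0,0],[0,0,0],-1],
    [[-0.56,0,0],[0,0,0],-1],
    [[-0.56,0,0],[0,0,0],-1],
  ],
  newtons=55,
)

```text
t: 3.42
ee_pos: [0.5036, 0.2072, 0.2697]
ee_rot: [[0.0, 1.0, 0.006], [-0.001, 0.006, -1.0], [-1.0, 0.0, 0.001]]
contact_force: [-1.1, 0.8, -3.4]
grip_width: 0.0115
```

Run:
```python
from h import *
st()
for n in ("side",): cv2.imwrite(f"pics/{n}3.png",read_camera(n)["pixels"])
a=cv2.imread("pics/side3.png"); cv2.imwrite("pics/side3z.png",cv2.resize(a[180:330,270:430],(800,600)[::1],interpolation=cv2.INTER_CUBIC))
```

```text
t 3.42 p [503.6 207.2 269.7] yaw 0.32 F [-1.1  0.8 -3.4] w 11.5 q [-45.  19.  24. 110. -10.  53. -17.]
```

View pics/side3z.png

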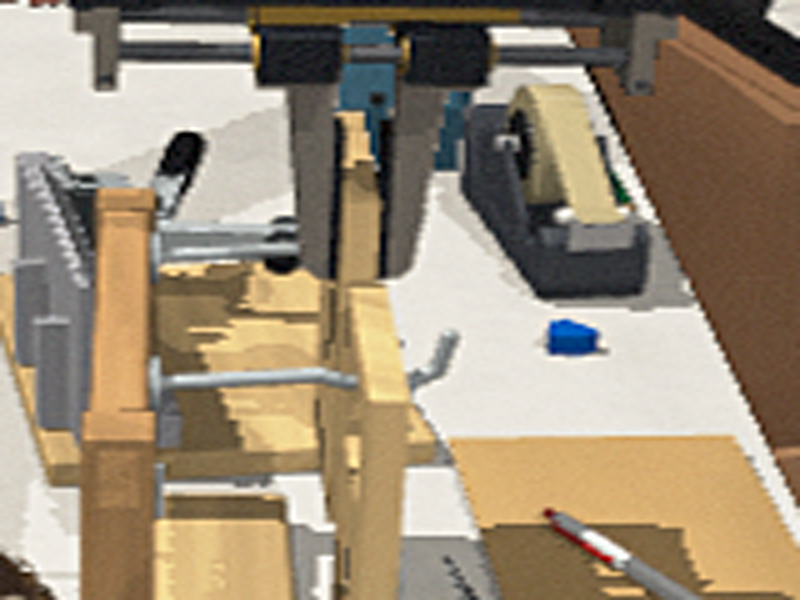

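Call:
step_arm(
  motion=[
    [[0,-0.5,0],[0,0,0],-1],
    [[0,-1.0,0],[0,0,0],-1],
    [[0,-1.5,0],[0,0,0],-1],
    [[0,-2.0,0],[0,0,0],-1],
    [[0,-2.0,0],[0,0,0],-1],
    [[-1,-2.0,0],[0,0,0],-1],
    [[-2,-2.0,0.2],[0,0,0],-1],
    [[-2,-2.0,0.2],[0,0,0],-1],
  ],
)

```text
t: 4.47
ee_pos: [0.4064, 0.1968, 0.3732]
ee_rot: [[0.007, 1.0, 0.004], [0.004, 0.004, -1.0], [-1.0, 0.007, -0.004]]
contact_force: [0.5, 0.5, -3.6]
grip_width: 0.0114
```

Run:
```python
from h import *
st()
for n in ("side","top"): cv2.imwrite(f"pics/{n}4.png",read_camera(n)["pixels"])
a=cv2.imread("pics/top4.png"); cv2.imwrite("pics/top4j.png",cv2.resize(a[195:305,290:440],(800,587),interpolation=cv2.INTER_CUBIC))
```

```text
t 4.47 p [406.4 196.8 373.2] yaw 0.21 F [ 0.5  0.5 -3.6] w 11.4 q [-53.   2.  24. 115.  -1.  63. -29.]
```

View pics/side4.png

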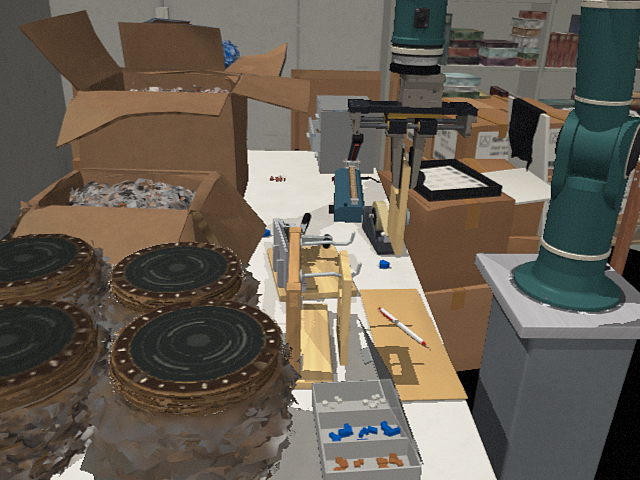

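View pics/top4.png

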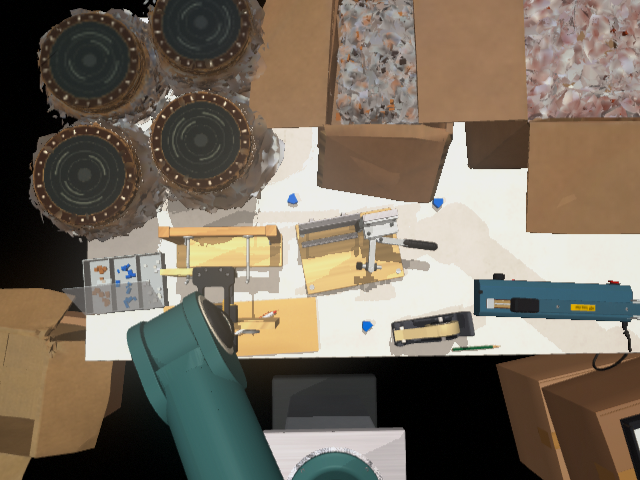

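View pics/top4j.png

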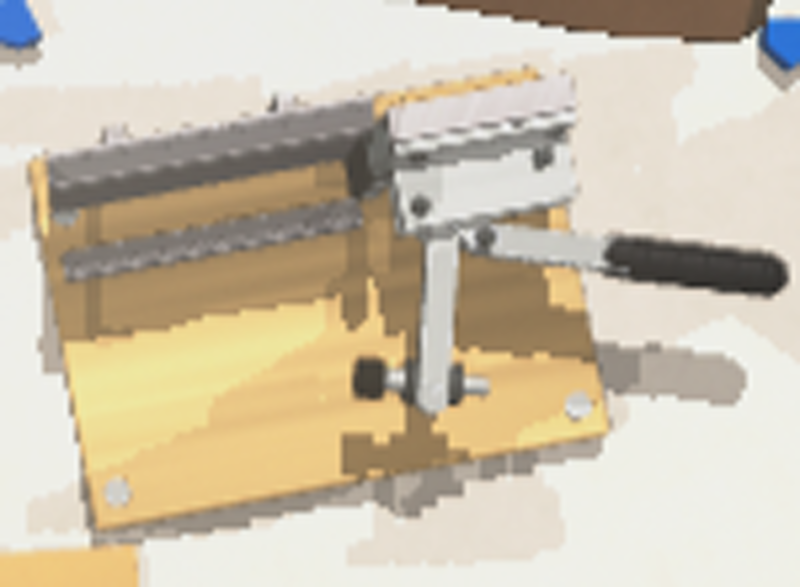

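```bash
cat >> h.py <<'E'
JO=np.array([551.1,-31.8]); JY=9.6
def jw(x,y,z=0,O=None,yaw=None):
    O=JO if O is None else O; a=np.radians(JY if yaw is None else yaw)
    return np.array([O[0]+x*np.cos(a)-y*np.sin(a),O[1]+x*np.sin(a)+y*np.cos(a),z])
def wj(p,O=None):
    O=JO if O is None else O; a=np.radians(JY); d=np.array(p[:2])-O
    return np.array([d[0]*np.cos(a)+d[1]*np.sin(a),-d[0]*np.sin(a)+d[1]*np.cos(a)])
E
python3 - <<'E'
from h import *
a=cv2.imread("pics/top4.png"); s=5.333
b=cv2.resize(a[195:305,290:440],(800,587),interpolation=cv2.INTER_CUBIC)
def L(pts,col):
    q=[]
    for p in pts:
        u=proj("top",jw(*p)/1000); q.append((int(round((u[0]-290+.5)*s-.5)),int(round((u[1]-195+.5)*s-.5))))
    for i in range(len(q)-1): cv2.line(b,q[i],q[i+1],col,1)
    if len(q)==1: cv2.circle(b,q[0],3,col,-1)
L([(-80,-122,16),(80,-122,16),(80,100,16),(-80,100,16),(-80,-122,16)],(0,0,255))
L([(60,-35,106),(60,95,106)],(0,255,0)); L([(60,-35,16),(60,95,16)],(0,255,0))
L([(42,-30,34),(42,95,34)],(255,0,0)); L([(42,-30,16),(42,95,16)],(255,0,0)); 
L([(40,-30,102),(60,-30,102)],(255,0,255))
L([(30,-50,92)],(0,0,255)); L([(-25,-194,64)],(0,0,255)); L([(-13,-156,73)],(0,255,255)); L([(13,-75,73)],(0,255,255))
cv2.imwrite("pics/ov4.png",b)
E
```

```text
(no output)
```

View pics/ov4.png

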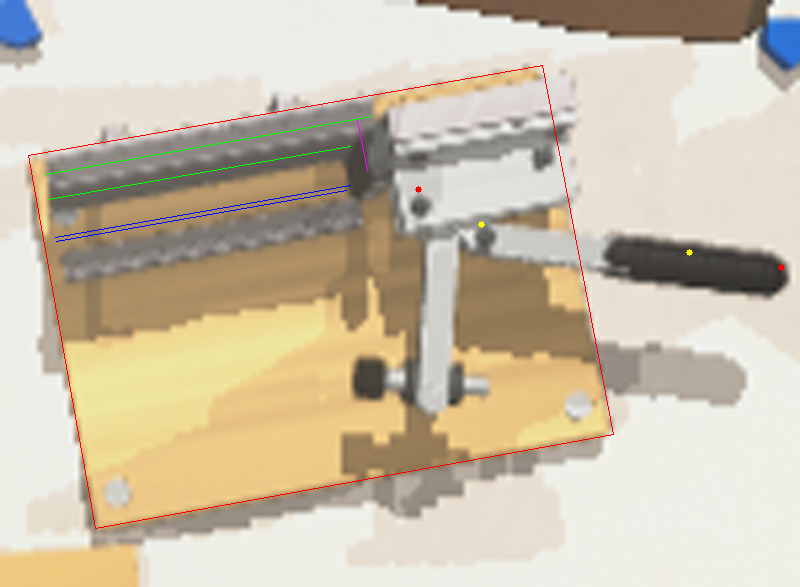

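```bash
sed -i 's/^JO=.*/JO=np.array([546.5,-34.0]); JY=9.6/' h.py
python3 - <<'E'
from h import *
st(); t=jw(51.5,28+37.9,345); print(t); print(rel((440,80,360),9.6)); print(rel(t,9.6))
E
```

```text
t 4.58 p [404.1 196.6 369.4] yaw 0.28 F [-0.5 -0.3 -3.7] w 11.6 q [-53.   2.  24. 115.  -1.  63. -29.]
[586.2887355  39.5657293 345.       ]
(array([0.189, 0.706, 2.336]), array([-1.553,  0.004, -0.004]))
(array([0.49 , 3.628, 3.159]), array([-1.553,  0.004, -0.004]))
```

Call:
step_arm(
  motion=[
    [[0.1,0.3,1.1],[-0.7,0,0],-1],
    [[0.2,0.7,2.3],[-1.55,0,0],-1],
    [[0.3,1.4,2.6],[-1.55,0,0],-1],
    [[0.4,2.2,2.8],[-1.55,0,0],-1],
    [[0.45,3.0,3.0],[-1.55,0,0],-1],
    [[0.49,3.62,3.16],[-1.55,0,0],-1],
    [[0.49,3.62,3.16],[-1.55,0,0],-1],
    [[0.49,3.62,3.16],[-1.55,0,0],-1],
    [[0.49,3.62,3.16],[-1.55,0,0],-1],
  ],
)

```text
t: 5.7
ee_pos: [0.5848, 0.0402, 0.3448]
ee_rot: [[-0.001, 0.986, 0.168], [-0.0, 0.168, -0.986], [-1.0, -0.001, 0.0]]
contact_force: [-0.1, -0.0, -2.7]
grip_width: 0.0116
```

Run:
```python
from h import *
st()
for n in ("side","top"): cv2.imwrite(f"pics/{n}5.png",read_camera(n)["pixels"])
a=cv2.imread("pics/top5.png"); cv2.imwrite("pics/top5j.png",cv2.resize(a[195:305,290:440],(800,587),interpolation=cv2.INTER_CUBIC))
a=cv2.imread("pics/side5.png"); cv2.imwrite("pics/side5z.png",cv2.resize(a[100:300,220:440],(660,600),interpolation=cv2.INTER_CUBIC))
```

```text
t 5.7 p [584.8  40.2 344.8] yaw 9.65 F [-0.1 -0.  -2.7] w 11.6 q [-34.  20.  35. 100. -12.  64.  14.]
```

View pics/side5z.png

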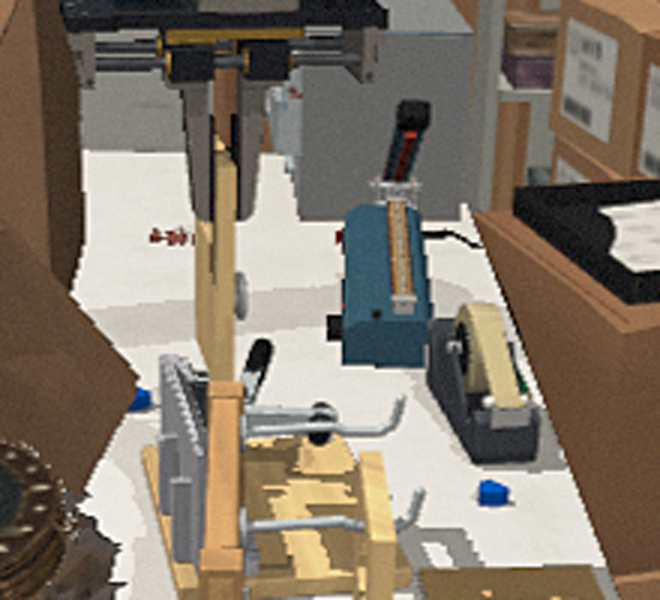

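View pics/top5j.png

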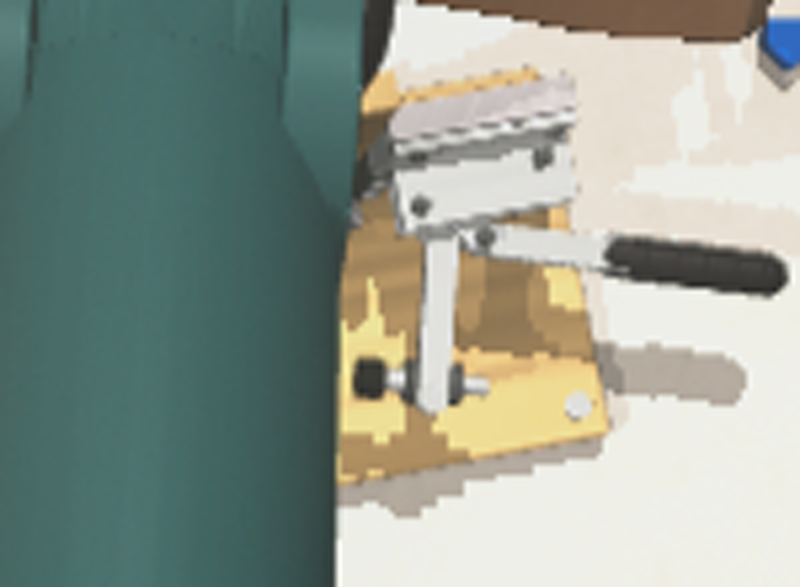

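Run:
```python
from h import *
a=cv2.imread("pics/side5.png"); x0,y0,s=255,140,6
b=cv2.resize(a[y0:y0+100,x0:x0+130-0],(780,600),interpolation=cv2.INTER_CUBIC)
c=cv2.resize(a[y0+70:y0+170,x0:x0+130-0],(780,600),interpolation=cv2.INTER_CUBIC)
def L(img,pts,col,yy):
    q=[]
    for p in pts:
        u=proj("side",np.array(p)/1000); q.append((int(round((u[0]-x0+.5)*s-.5)),int(round((u[1]-yy+.5)*s-.5))))
    for i in range(len(q)-1): cv2.line(img,q[i],q[i+1],col,1)
P=lambda x,y,z:jw(x,y,z)
for img,yy in((b,y0),(c,y0+70)):
    L(img,[P(60,95,16),P(60,95,106),P(60,-35,106)],(0,255,0),yy)
    L(img,[P(42,95,16),P(42,95,34),P(42,-30,34)],(255,0,0),yy)
    L(img,[P(40,-30,16),P(40,-30,102),P(60,-30,102)],(255,0,255),yy)
    o=np.array([584.8,40.2]); bx=lambda x,y,z: jw(x,y-37.9,z,O=o,yaw=9.65)
    zb=344.8-201.9
    for x in(-6,6): L(img,[bx(x,-50,zb),bx(x,50,zb),bx(x,50,zb+150)],(0,0,255),yy)
cv2.imwrite("pics/ov5a.png",b);cv2.imwrite("pics/ov5b.png",c)
```

```text
(no output)
```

View pics/ov5a.png

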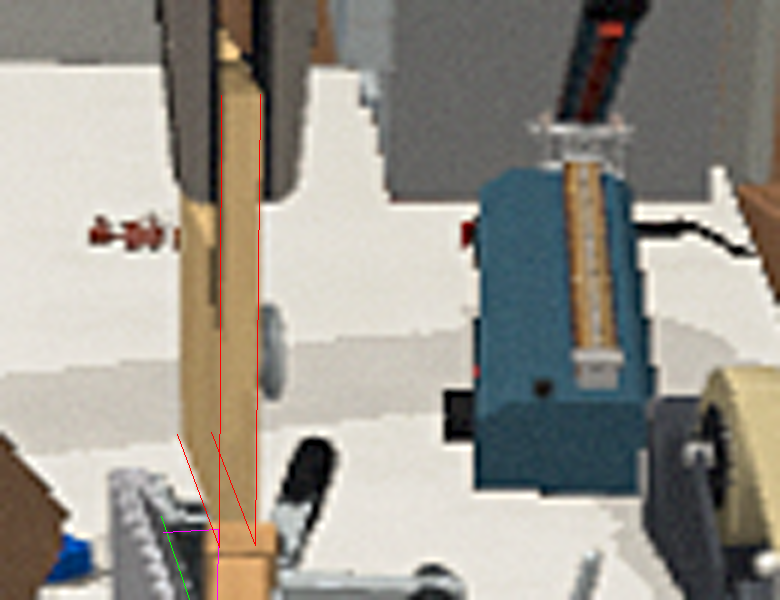

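View pics/ov5b.png

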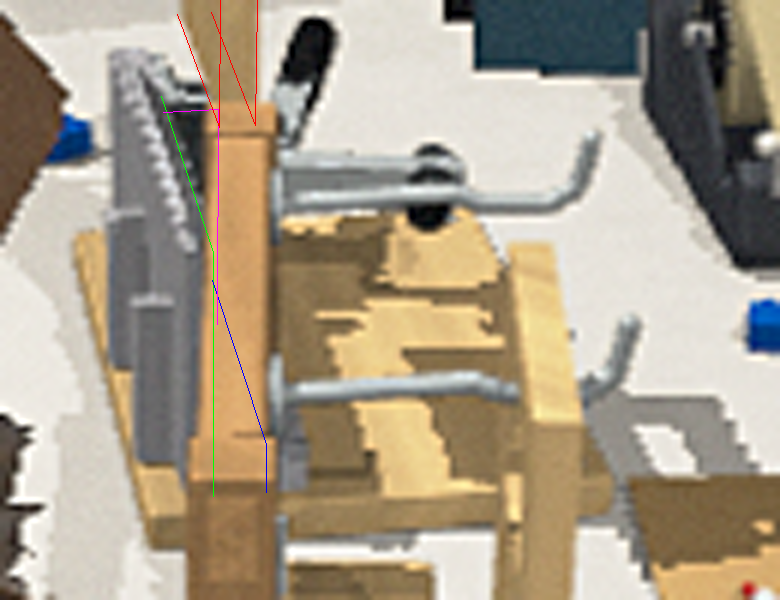

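Run:
```python
from h import *
st(); print(wj([584.8,40.2])); t=jw(51.5,28+37.9,250); print(t, rel(t,9.6))
```

```text
t 5.8 p [585.1  40.2 345.4] yaw 9.66 F [-0.2 -0.2 -2.7] w 12.0 q [-34.  20.  35. 100. -12.  64.  14.]
[50.13788923 66.77366295]
[586.2887355  39.5657293 250.       ] (array([1.909, 0.021, 0.016]), array([ 0.009,  0.   , -0.001]))
```

Call:
step_arm(
  motion=[
    [[0.4,0.02,0.02],[0,0,0],-1],
    [[0.8,0.02,0.02],[0,0,0],-1],
    [[1.2,0.02,0.02],[0,0,0],-1],
    [[1.5,0.02,0.02],[0,0,0],-1],
    [[1.75,0.02,0.02],[0,0,0],-1],
    [[1.9,0.02,0.02],[0,0,0],-1],
    [[1.9,0.02,0.02],[0,0,0],-1],
  ],
)

```text
t: 6.68
ee_pos: [0.5868, 0.0389, 0.25]
ee_rot: [[-0.0, 0.986, 0.167], [-0.001, 0.167, -0.986], [-1.0, -0.001, 0.001]]
contact_force: [0.8, 0.9, -2.8]
grip_width: 0.0119
```

Run:
```python
from h import *
st(); o=robot.get_obs(); print(wj(np.array(o["ee_pos"])*1000), o["torque"])
for n in ("side",): cv2.imwrite(f"pics/{n}6.png",read_camera(n)["pixels"])
a=cv2.imread("pics/side6.png"); x0,y0=255,180
cv2.imwrite("pics/side6z.png",cv2.resize(a[y0:y0+100,x0:x0+130-0],(780,600),interpolation=cv2.INTER_CUBIC))
```

```text
t 6.67 p [586.8  38.9 250. ] yaw 9.62 F [ 0.8  0.9 -2.8] w 11.9 q [-32.  26.  32. 105. -17.  53.  18.]
[51.85390781 65.12077812] [ 0.07261389  0.02806603 -0.05401455]
```

View pics/side6z.png

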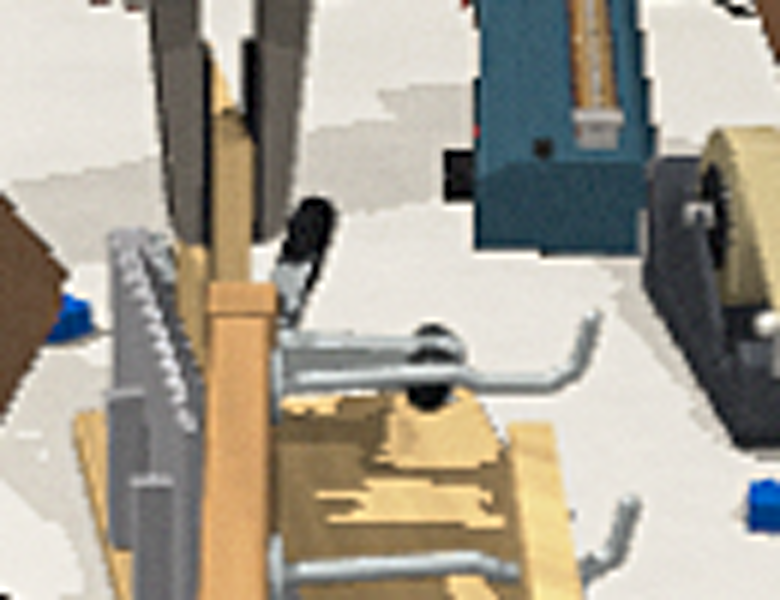

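Call:
step_arm(
  motion=[
    [[0.15,0,0],[0,0,0],-1],
    [[0.3,0,0],[0,0,0],-1],
    [[0.45,0,0],[0,0,0],-1],
    [[0.55,0,0],[0,0,0],-1],
    [[0.55,0,0],[0,0,0],-1],
  ],
)

```text
t: 7.35
ee_pos: [0.5867, 0.0388, 0.2223]
ee_rot: [[-0.001, 0.986, 0.167], [-0.001, 0.167, -0.986], [-1.0, -0.001, 0.001]]
contact_force: [0.3, -0.3, -1.7]
grip_width: 0.0115
```

Call:
step_arm(
  motion=[
    [[0.05,0,0],[0,0,0],-1],
    [[0.09,0,0],[0,0,0],-1],
    [[0.09,0,0],[0,0,0],-1],
  ],
)

```text
t: 7.72
ee_pos: [0.5869, 0.0389, 0.2184]
ee_rot: [[0.0, 0.986, 0.167], [-0.001, 0.167, -0.986], [-1.0, 0.0, 0.001]]
contact_force: [0.5, -0.3, -3.0]
grip_width: 0.0115
```

Call:
step_arm(
  motion=[
    [[0.03,0,0.04],[0,0,0],-1],
    [[0.03,0,0.08],[0,0,0],-1],
    [[0.03,0,0.12],[0,0,0],-1],
    [[0.03,0,0.12],[0,0,0],-1],
  ],
)

```text
t: 8.22
ee_pos: [0.5881, 0.0363, 0.2187]
ee_rot: [[0.0, 0.986, 0.169], [0.005, 0.169, -0.986], [-1.0, 0.001, -0.005]]
contact_force: [-5.1, 7.7, 10.9]
grip_width: 0.0116
```

Call:
step_arm(
  motion=[
    [[-0.03,0,0],[0,0,0],-1],
    [[-0.03,0,0],[0,0,0],-1],
  ],
)

```text
t: 8.48
ee_pos: [0.5879, 0.0324, 0.2183]
ee_rot: [[0.001, 0.986, 0.167], [-0.001, 0.167, -0.986], [-1.0, 0.0, 0.001]]
contact_force: [0.6, -0.5, -2.7]
grip_width: 0.0116
```

Run:
```python
from h import *
st(); o=robot.get_obs(); print(wj(np.array(o["ee_pos"])*1000), o["torque"])
for n in ("side","top"): cv2.imwrite(f"pics/{n}7.png",read_camera(n)["pixels"])
a=cv2.imread("pics/side7.png"); x0,y0=255,180
cv2.imwrite("pics/side7z.png",cv2.resize(a[y0:y0+100,x0:x0+130-0],(780,600),interpolation=cv2.INTER_CUBIC))
a=cv2.imread("pics/top7.png"); cv2.imwrite("pics/top7j.png",cv2.resize(a[195:305,290:440],(800,587),interpolation=cv2.INTER_CUBIC))
```

```text
t 8.47 p [587.9  32.4 218.3] yaw 9.59 F [ 0.6 -0.5 -2.7] w 11.6 q [-30.  29.  31. 106. -19.  50.  20.]
[51.91794522 58.59316542] [0.02988754 0.08707509 0.03055373]
```

View pics/side7z.png

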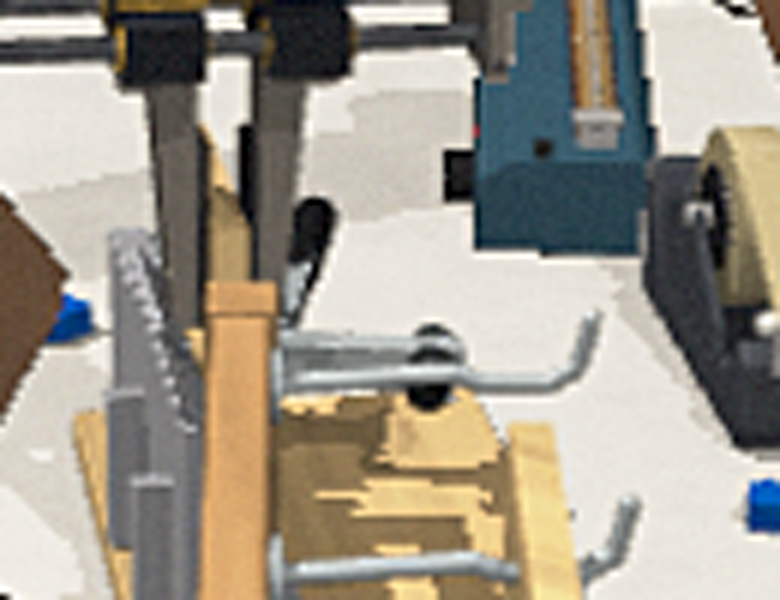

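View pics/top7j.png

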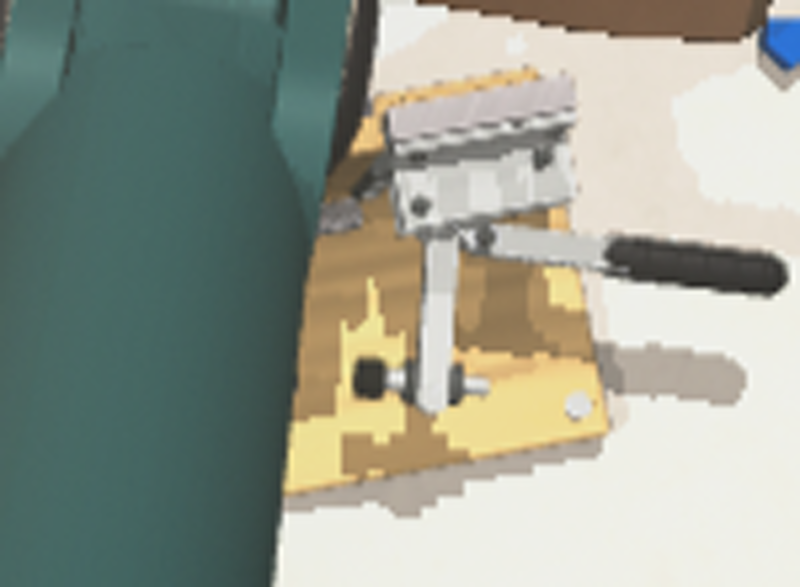

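Call:
step_arm(
  motion=[
    [[0,0,0.02],[0,0,0],-1],
    [[0,0,0.04],[0,0,0],-1],
    [[0,0,0.06],[0,0,0],-1],
  ],
)

```text
t: 8.95
ee_pos: [0.5882, 0.0316, 0.2184]
ee_rot: [[-0.001, 0.986, 0.168], [0.002, 0.168, -0.986], [-1.0, -0.0, -0.002]]
contact_force: [-2.3, 6.6, 2.3]
grip_width: 0.0117
```

Call:
step_arm(
  motion=[
    [[0.02,0,0.02],[0,0,0],-1],
    [[0.03,0,0.02],[0,0,0],-1],
    [[0.03,0,0.02],[0,0,0],-1],
  ],
)

```text
t: 9.32
ee_pos: [0.5885, 0.0316, 0.2183]
ee_rot: [[-0.0, 0.986, 0.169], [0.004, 0.169, -0.986], [-1.0, 0.0, -0.004]]
contact_force: [-5.6, 7.5, 12.0]
grip_width: 0.0113
```

Call:
step_arm(
  motion=[
    [[0.03,0,0.02],[0,0,0],-0.5],
    [[0.03,0,0.02],[0,0,0],-0.3],
    [[0.03,0,0.02],[0,0,0],-0.2],
    [[0.0,0,0.02],[0,0,0],-0.2],
  ],
)

```text
t: 9.82
ee_pos: [0.5887, 0.0276, 0.2166]
ee_rot: [[-0.0, 0.986, 0.167], [-0.001, 0.167, -0.986], [-1.0, -0.0, 0.001]]
contact_force: [-0.4, -0.2, 0.8]
grip_width: 0.0369
```

Run:
```python
from h import *
st(); o=robot.get_obs(); print(wj(np.array(o["ee_pos"])*1000))
for n in ("side",): cv2.imwrite(f"pics/{n}8.png",read_camera(n)["pixels"])
a=cv2.imread("pics/side8.png"); x0,y0=255,180
cv2.imwrite("pics/side8z.png",cv2.resize(a[y0:y0+100,x0:x0+130-0],(780,600),interpolation=cv2.INTER_CUBIC))
```

```text
t 9.82 p [588.7  27.6 216.6] yaw 9.59 F [-0.4 -0.2  0.8] w 36.9 q [-30.  29.  31. 106. -19.  50.  20.]
[51.85908727 53.70850557]
```

View pics/side8z.png

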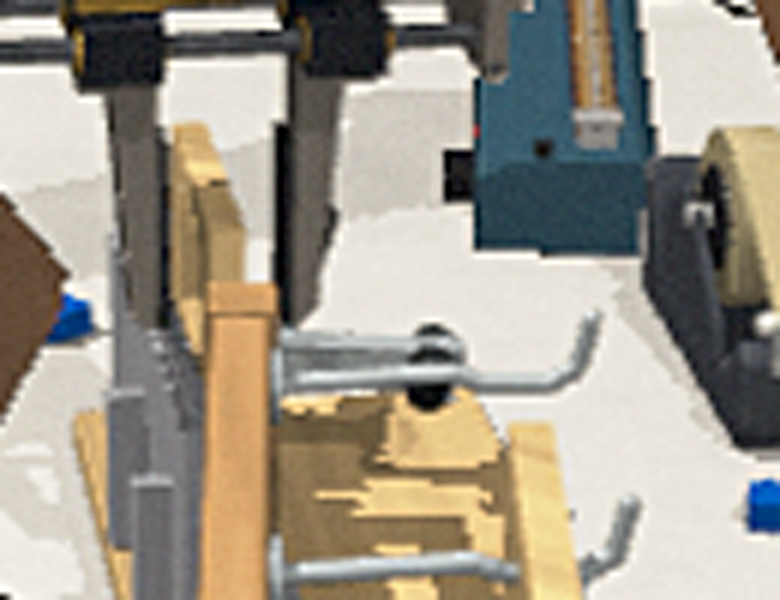

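Run:
```python
from h import *
t=jw(-13,-156,300); print(t, rel(t,-8.4))
```

```text
[ 559.69797601 -189.98337549  300.        ] (array([-1.657, -1.3  ,  4.197]), array([ 3.   ,  0.01 , -0.004]))
```

Call:
step_arm(
  motion=[
    [[-0.8,0,0],[0,0,0],-0.2],
    [[-1.7,0,0],[0,0,0],-0.2],
    [[-2.0,0,0.3],[0,0,0],-0.2],
    [[-2.0,-0.3,1.3],[1,0,0],-0.25],
    [[-2.0,-0.6,2.3],[2,0,0],-0.25],
    [[-1.9,-1.0,3.3],[3,0,0],-0.25],
    [[-1.66,-1.3,4.2],[3,0.01,0],-0.25],
    [[-1.66,-1.3,4.2],[3,0.01,0],-0.25],
    [[-1.66,-1.3,4.2],[3,0.01,0],-0.25],
  ],
)

```text
t: 11.0
ee_pos: [0.5596, -0.1897, 0.2994]
ee_rot: [[-0.001, 0.989, -0.146], [0.001, -0.146, -0.989], [-1.0, -0.001, -0.001]]
contact_force: [-0.5, 0.2, 0.9]
grip_width: 0.0339
```

Run:
```python
from h import *
st(); t=jw(-13,-156,134); print(t, rel(t,-8.4))
for n in ("side","top"): cv2.imwrite(f"pics/{n}9.png",read_camera(n)["pixels"])
a=cv2.imread("pics/side9.png"); x0,y0=255,180
cv2.imwrite("pics/side9z.png",cv2.resize(a[y0:y0+100,x0:x0+130-0],(780,600),interpolation=cv2.INTER_CUBIC))
a=cv2.imread("pics/top9.png"); cv2.imwrite("pics/top9j.png",cv2.resize(a[195:305,290:440],(800,587),interpolation=cv2.INTER_CUBIC))
```

```text
t 11.0 p [ 559.6 -189.7  299.4] yaw -8.4 F [-0.5  0.2  0.9] w 33.9 q [-16.  25.  41. 103. -18.  60.  24.]
[ 559.69797601 -189.98337549  134.        ] (array([3.308, 0.006, 0.008]), array([-0.   , -0.007,  0.008]))
```

View pics/side9z.png

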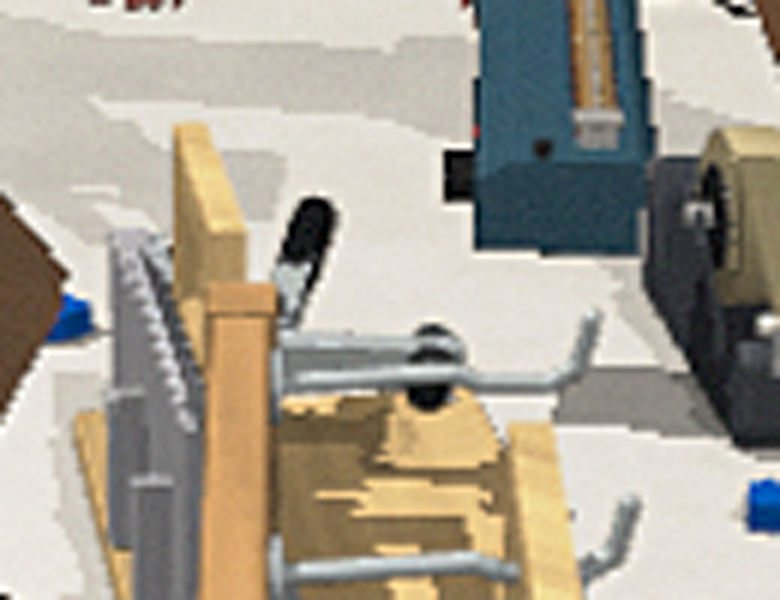

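View pics/top9j.png

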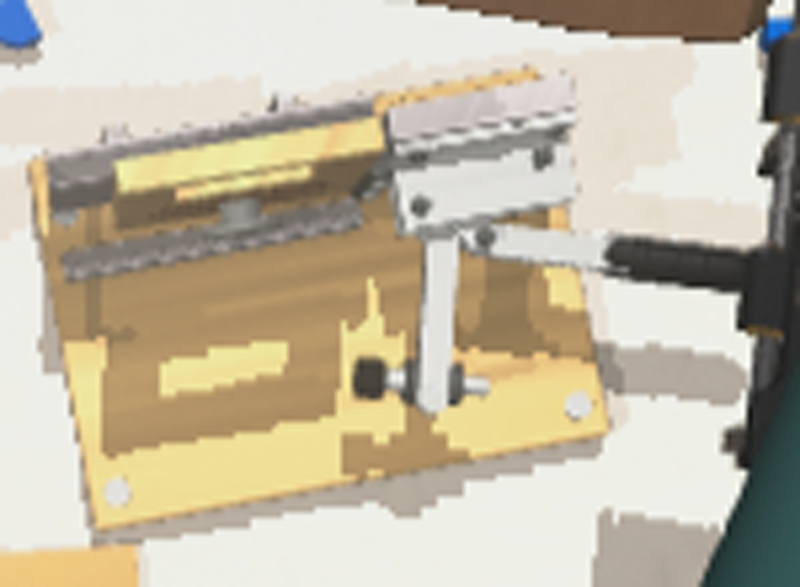

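Run:
```python
from h import *
tj=lambda x,y:((x+.5)/5.333-.5+290,(y+.5)/5.336-.5+195)
for p in [(118,192),(385,145),(380,115),(113,163)]:
    w=onz("top",*tj(*p),.166)*1000; print(np.round(w,1),np.round(wj(w),1))
a=cv2.imread("pics/top9.png"); cv2.imwrite("pics/top9s.png",cv2.resize(a[205:255,340:400],(720,600),interpolation=cv2.INTER_CUBIC))
```

```text
[580.3  44.1 166. ] [46.3 71.4]
[597.  -55.4 166. ] [ 46.2 -29.5]
[608.3 -53.7 166. ] [ 57.6 -29.7]
[591.1  45.8 166. ] [57.3 71.3]
```

View pics/top9s.png

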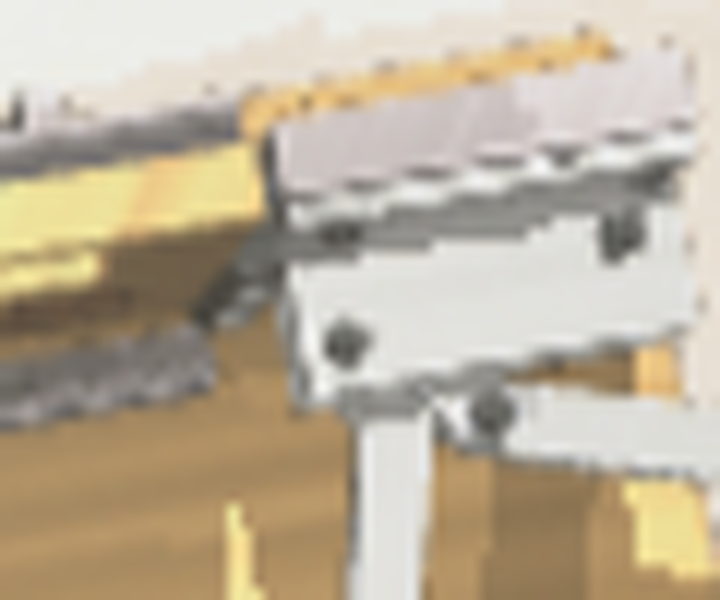

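Call:
step_arm(
  motion=[
    [[0.8,0,0],[0,0,0],-0.25],
    [[1.6,0,0],[0,0,0],-0.25],
    [[2.3,0,0],[0,0,0],-0.25],
    [[2.5,0,0],[0,0,0],-0.25],
    [[2.5,0,0],[0,0,0],-0.25],
  ],
)

```text
t: 11.72
ee_pos: [0.5601, -0.1892, 0.1751]
ee_rot: [[0.0, 0.989, -0.145], [0.0, -0.145, -0.989], [-1.0, -0.0, -0.0]]
contact_force: [-0.3, -0.1, -0.0]
grip_width: 0.0342
```

Run:
```python
from h import *
st(); t=jw(-13,-156,134); print(t, rel(t,-8.4))
for n in ("side","top"): cv2.imwrite(f"pics/{n}10.png",read_camera(n)["pixels"])
a=cv2.imread("pics/side10.png"); x0,y0=255,150
cv2.imwrite("pics/side10z.png",cv2.resize(a[y0:y0+100,x0:x0+130-0],(780,600),interpolation=cv2.INTER_CUBIC))
a=cv2.imread("pics/top10.png"); cv2.imwrite("pics/top10j.png",cv2.resize(a[195:305,350:500],(800,587),interpolation=cv2.INTER_CUBIC))
```

```text
t 11.72 p [ 560.1 -189.2  175.1] yaw -8.31 F [-0.3 -0.1 -0. ] w 34.2 q [-11.  34.  35. 108. -26.  47.  30.]
[ 559.69797601 -189.98337549  134.        ] (array([ 0.823, -0.006,  0.017]), array([ 0.015, -0.004,  0.   ]))
```

View pics/side10z.png

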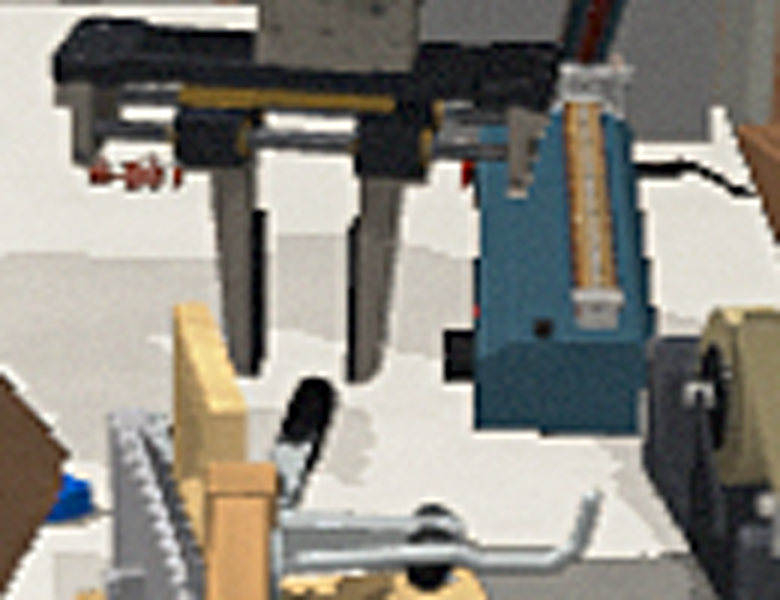

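View pics/top10j.png

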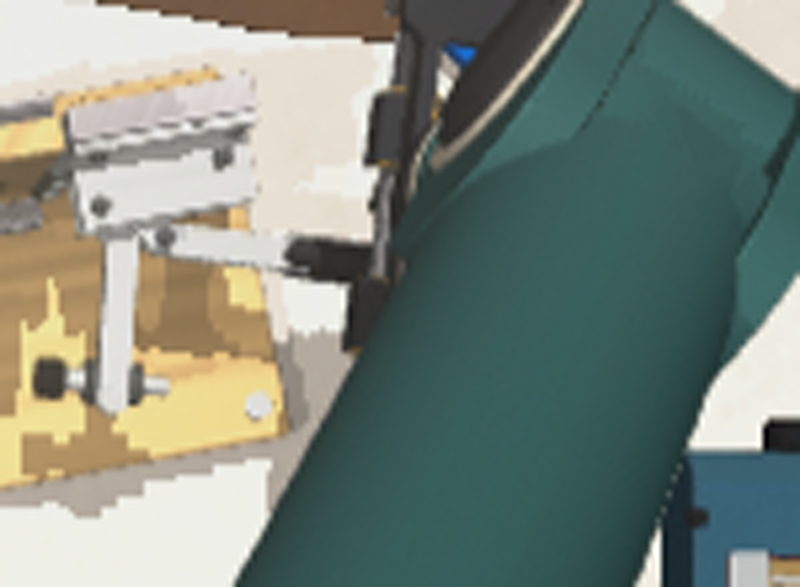

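Call:
step_arm(
  motion=[
    [[0.3,0,0.02],[0.01,0,0],-0.25],
    [[0.6,0,0.02],[0.01,0,0],-0.25],
    [[0.82,0,0.02],[0.01,0,0],-0.25],
    [[0.82,0,0.02],[0.01,0,0],-0.4],
    [[0.82,0,0.02],[0.01,0,0],-0.48],
    [[0.82,0,0.02],[0.01,0,0],-0.48],
  ],
  newtons=10,
)

```text
t: 12.58
ee_pos: [0.5598, -0.1909, 0.1344]
ee_rot: [[0.001, 0.989, -0.147], [0.0, -0.147, -0.989], [-1.0, 0.001, -0.0]]
contact_force: [0.5, 0.2, -0.6]
grip_width: 0.0235
```

Run:
```python
from h import *
st()
W=[(-13,-156,252),(-35,-143,240),(-59,-121,224),(-77,-89,205),(-84,-59,189),(-84,-40,178),(-82,-25,169),(-78,-11,160)]
for x,y,b in W: print((x,y,b),*[list(v) for v in rel(jw(x,y,134),b-90-180+JY)])
```

```text
t 12.57 p [ 559.8 -190.9  134.4] yaw -8.45 F [ 0.5  0.2 -0.6] w 23.5 q [ -9.  37.  33. 108. -29.  43.  32.]
(-13, -156, 252) [np.float64(0.008), np.float64(-0.006), np.float64(-0.018)] [np.float64(-0.008), np.float64(-0.003), np.float64(-0.009)]
(-35, -143, 240) [np.float64(0.007), np.float64(-0.505), np.float64(-0.129)] [np.float64(1.992), np.float64(-0.004), np.float64(-0.009)]
(-59, -121, 224) [np.float64(0.007), np.float64(-1.097), np.float64(-0.399)] [np.float64(4.659), np.float64(-0.005), np.float64(-0.008)]
(-77, -89, 205) [np.float64(0.006), np.float64(-1.638), np.float64(-0.896)] [np.float64(7.825), np.float64(-0.006), np.float64(-0.007)]
(-84, -59, 189) [np.float64(0.006), np.float64(-1.957), np.float64(-1.423)] [np.float64(10.492), np.float64(-0.008), np.float64(-0.007)]
(-84, -40, 178) [np.float64(0.006), np.float64(-2.075), np.float64(-1.784)] [np.float64(12.325), np.float64(-0.008), np.float64(-0.006)]
(-82, -25, 169) [np.float64(0.006), np.float64(-2.13), np.float64(-2.082)] [np.float64(13.825), np.float64(-0.009), np.float64(-0.005)]
(-78, -11, 160) [np.float64(0.006), np.float64(-2.14), np.float64(-2.373)] [np.float64(15.325), np.float64(-0.01), np.float64(-0.005)]
```

Call:
step_arm(
  motion=[
    [[0,-0.25,-0.07],[1,0,0],-0.48],
    [[0,-0.5,-0.13],[2,0,0],-0.48],
    [[0,-0.8,-0.26],[3.3,0,0],-0.48],
    [[0,-1.1,-0.4],[4.65,0,0],-0.48],
    [[0,-1.38,-0.64],[6.2,0,0],-0.48],
    [[0,-1.64,-0.9],[7.8,0,0],-0.48],
    [[0,-1.64,-0.9],[7.8,0,0],-0.48],
  ],
)

```text
t: 13.45
ee_pos: [0.4849, -0.1332, 0.1341]
ee_rot: [[-0.0, 0.573, -0.82], [0.001, -0.82, -0.573], [-1.0, -0.001, -0.0]]
contact_force: [-0.4, 0.3, -0.7]
grip_width: 0.0238
```

Run:
```python
from h import *
st(); o=robot.get_obs(); print(wj(np.array(o["ee_pos"])*1000))
for n in ("side","top"): cv2.imwrite(f"pics/{n}11.png",read_camera(n)["pixels"])
a=cv2.imread("pics/top11.png"); cv2.imwrite("pics/top11j.png",cv2.resize(a[195:305,290:440],(800,587),interpolation=cv2.INTER_CUBIC))
W=[(-77,-89,205),(-84,-59,189),(-84,-40,178),(-82,-25,169),(-78,-11,160)]
for x,y,b in W: print((x,y,b),*[v for v in rel(jw(x,y,134),b-90-180+JY)])
```

```text
t 13.45 p [ 484.9 -133.2  134.1] yaw -55.05 F [-0.4  0.3 -0.7] w 23.8 q [-24.  34.  46. 121. -39.  40.  -8.]
[-77.26123701 -87.52779322]
(-77, -89, 205) [0.006 0.002 0.008] [ 0.061 -0.009 -0.004]
(-84, -59, 189) [ 0.006 -0.6   -0.123] [ 2.727 -0.01  -0.003]
(-84, -40, 178) [ 0.006 -0.943 -0.286] [ 4.561e+00 -1.000e-02 -2.000e-03]
(-82, -25, 169) [ 0.006 -1.197 -0.45 ] [ 6.061e+00 -1.000e-02 -1.000e-03]
(-78, -11, 160) [ 0.006 -1.416 -0.642] [ 7.561e+00 -1.000e-02 -1.000e-03]
```

View pics/top11j.png

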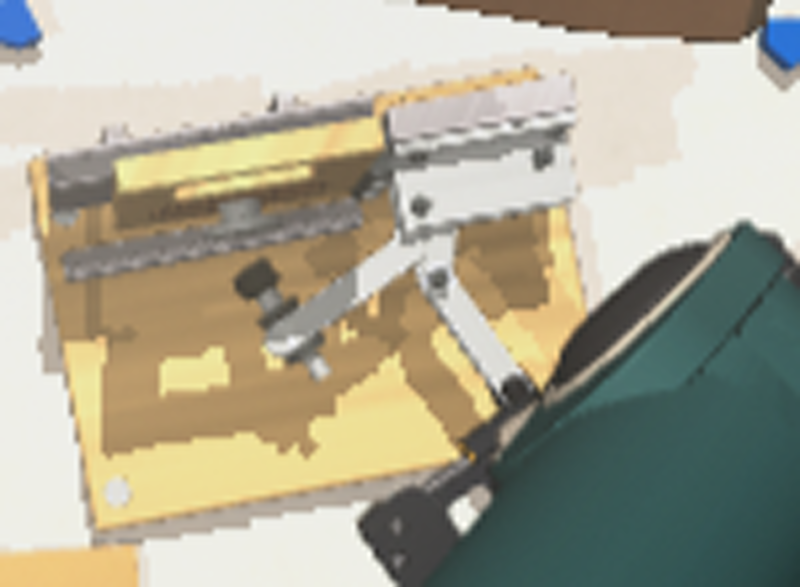

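View pics/side11.png

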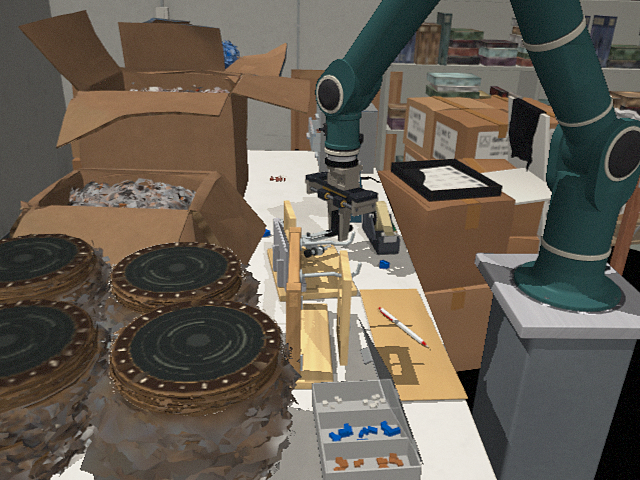

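Call:
step_arm(
  motion=[
    [[0,-0.3,-0.05],[1.35,0,0],-0.48],
    [[0,-0.6,-0.12],[2.7,0,0],-0.48],
    [[0,-0.77,-0.2],[3.6,0,0],-0.48],
    [[0,-0.94,-0.28],[4.5,0,0],-0.48],
    [[0,-0.94,-0.28],[4.5,0,0],-0.48],
  ],
)

```text
t: 14.18
ee_pos: [0.4706, -0.0908, 0.1345]
ee_rot: [[0.003, 0.135, -0.991], [-0.006, -0.991, -0.135], [-1.0, 0.006, -0.002]]
contact_force: [0.2, -8.1, -0.8]
grip_width: 0.0242
```

Run:
```python
from h import *
st(); o=robot.get_obs(); print(wj(np.array(o["ee_pos"])*1000))
for n in ("top",): cv2.imwrite(f"pics/{n}12.png",read_camera(n)["pixels"])
a=cv2.imread("pics/top12.png"); cv2.imwrite("pics/top12j.png",cv2.resize(a[195:305,290:440],(800,587),interpolation=cv2.INTER_CUBIC))
W=[(-84,-40,178),(-82,-25,169),(-78,-11,160),(-77,-5,157),(-74,1,154)]
for x,y,b in W: print((x,y,b),*[v for v in rel(jw(x,y,134),b-90-180+JY)])
```

```text
t 14.18 p [470.6 -90.8 134.5] yaw -82.23 F [ 0.2 -8.1 -0.8] w 24.2 q [-35.  36.  53. 125. -45.  41. -33.]
[-84.34539812 -43.38834151]
(-84, -40, 178) [ 0.01  -0.072 -0.005] [ 0.03  -0.019 -0.056]
(-82, -25, 169) [ 0.008 -0.373 -0.035] [ 1.53  -0.023 -0.055]
(-78, -11, 160) [ 0.007 -0.656 -0.106] [ 3.03  -0.027 -0.053]
(-77, -5, 157) [ 0.006 -0.776 -0.123] [ 3.53  -0.029 -0.052]
(-74, 1, 154) [ 0.005 -0.898 -0.179] [ 4.03  -0.03  -0.051]
```

View pics/top12j.png

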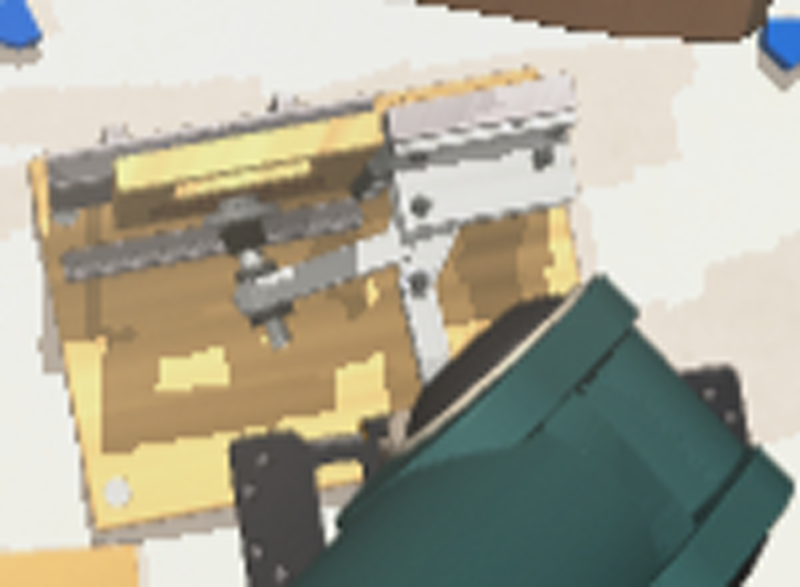

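Call:
step_arm(
  motion=[
    [[0,-0.15,-0.02],[0.75,0,0],-0.48],
    [[0,-0.3,-0.03],[1.5,0,0],-0.48],
    [[0,-0.45,-0.06],[2.25,0,0],-0.48],
    [[0,-0.6,-0.1],[3,0,0],-0.48],
    [[0,-0.7,-0.13],[3.4,0,0],-0.48],
    [[0,-0.78,-0.15],[3.6,0,0],-0.48],
    [[0,-0.85,-0.17],[3.6,0,0],-0.48],
    [[0,-0.85,-0.17],[3.6,0,0],-0.48],
  ],
)

```text
t: 15.22
ee_pos: [0.4726, -0.0493, 0.1343]
ee_rot: [[0.002, -0.241, -0.971], [-0.009, -0.971, 0.241], [-1.0, 0.008, -0.004]]
contact_force: [-1.1, -13.1, -4.8]
grip_width: 0.0239
```

Run:
```python
from h import *
st(); o=robot.get_obs(); print(wj(np.array(o["ee_pos"])*1000))
for n in ("top",): cv2.imwrite(f"pics/{n}13.png",read_camera(n)["pixels"])
a=cv2.imread("pics/top13.png"); cv2.imwrite("pics/top13j.png",cv2.resize(a[195:305,290:440],(800,587),interpolation=cv2.INTER_CUBIC))
```

```text
t 15.22 p [472.6 -49.3 134.3] yaw -103.92 F [ -1.1 -13.1  -4.8] w 23.9 q [-44.  39.  58. 125. -49.  44. -56.]
[-75.46343002  -2.78526191]
```

View pics/top13j.png

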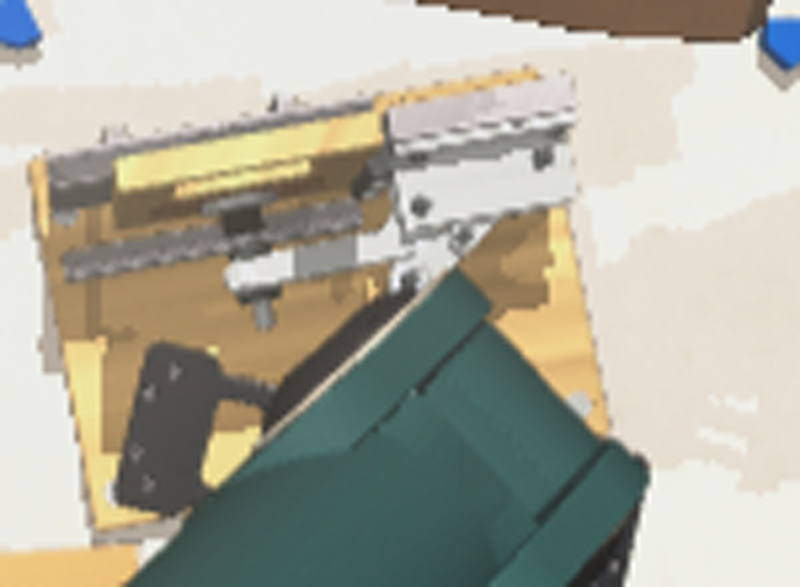

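Call:
step_arm(
  motion=[
    [[0,-0.08,-0.01],[0.2,0,0],-0.48],
    [[0,-0.1,-0.01],[0.2,0,0],-0.48],
    [[0,-0.1,-0.01],[0.2,0,0],-0.48],
  ],
)

```text
t: 15.65
ee_pos: [0.4734, -0.0471, 0.1342]
ee_rot: [[0.002, -0.263, -0.965], [-0.013, -0.965, 0.263], [-1.0, 0.012, -0.005]]
contact_force: [-2.4, -20.8, -4.7]
grip_width: 0.0277
```

Run:
```python
from h import *
st(); o=robot.get_obs(); print(wj(np.array(o["ee_pos"])*1000))
```

```text
t 15.65 p [473.4 -47.1 134.2] yaw -105.22 F [ -2.4 -20.8  -4.7] w 27.7 q [-44.  39.  59. 125. -49.  44. -57.]
[-74.26521662  -0.70252267]
```

Call:
step_arm(
  motion=[
    [[0,0.1,0],[-0.2,0,0],-0.4],
    [[0,0.22,0.01],[-0.4,0,0],-0.4],
    [[0,0.22,0.01],[-0.4,0,0],-0.4],
  ],
)

```text
t: 16.02
ee_pos: [0.471, -0.0503, 0.1341]
ee_rot: [[0.001, -0.219, -0.976], [0.001, -0.976, 0.219], [-1.0, -0.001, -0.0]]
contact_force: [0.8, -0.2, 0.2]
grip_width: 0.0278
```

Run:
```python
from h import *
st(); o=robot.get_obs(); print(wj(np.array(o["ee_pos"])*1000))
for n in ("top","side"): cv2.imwrite(f"pics/{n}14.png",read_camera(n)["pixels"])
a=cv2.imread("pics/top14.png"); cv2.imwrite("pics/top14j.png",cv2.resize(a[195:305,290:440],(800,587),interpolation=cv2.INTER_CUBIC))
a=cv2.imread("pics/side14.png"); x0,y0=255,170
cv2.imwrite("pics/side14z.png",cv2.resize(a[y0:y0+100,x0:x0+130-0],(780,600),interpolation=cv2.INTER_CUBIC))
```

```text
t 16.02 p [471.  -50.3 134.1] yaw -102.64 F [ 0.8 -0.2  0.2] w 27.8 q [-43.  38.  58. 125. -49.  44. -54.]
[-77.12763281  -3.48542462]
```

View pics/top14j.png

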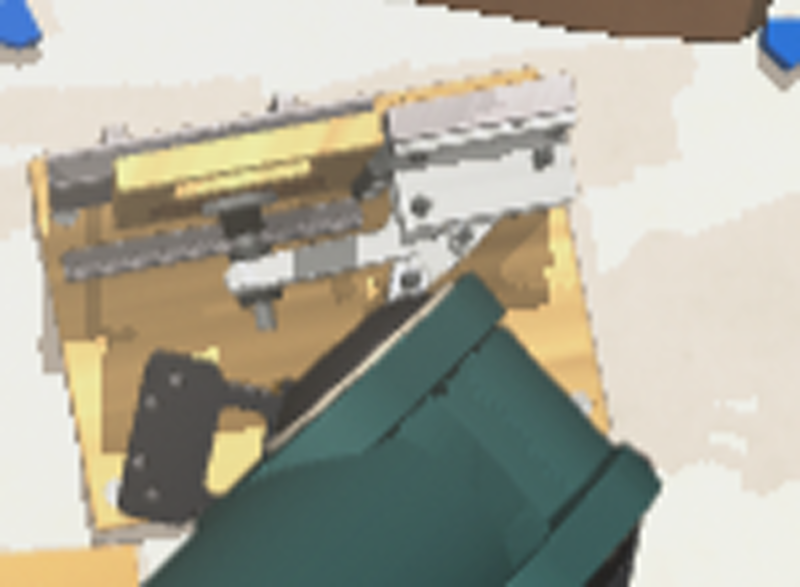

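View pics/side14z.png

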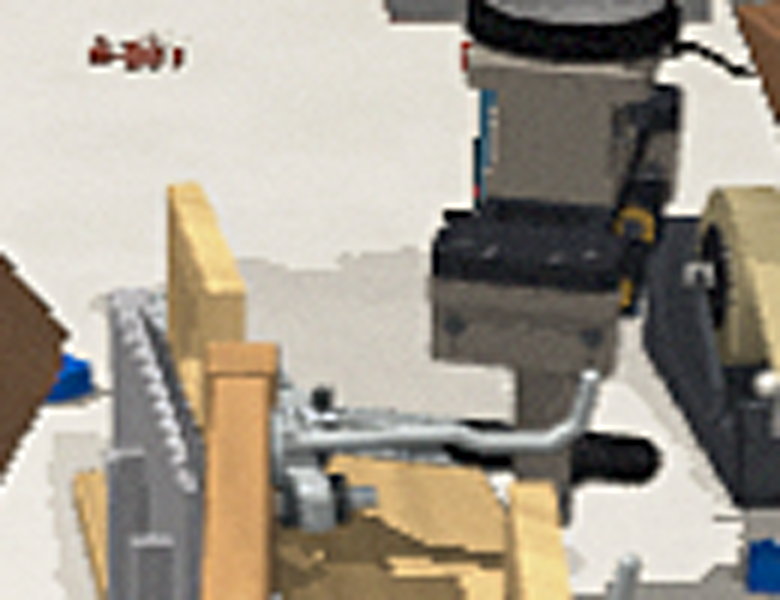

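Run:
```python
from h import *
W=[(-78,-11,160),(-82,-25,169),(-84,-40,178),(-84,-59,189),(-77,-89,205),(-59,-121,224),(-35,-143,240),(-13,-156,252),(-10,-157,254)]
for x,y,b in W: print((x,y,b),*[v for v in rel(jw(x,y,134),b-90-180+JY)])
```

```text
(-78, -11, 160) [ 0.001  0.157 -0.042] [-0.368 -0.002  0.013]
(-82, -25, 169) [ 0.001  0.447 -0.073] [-1.868 -0.003  0.012]
(-84, -40, 178) [ 0.001  0.74  -0.15 ] [-3.368 -0.004  0.012]
(-84, -59, 189) [ 0.     1.092 -0.293] [-5.201e+00 -5.000e-03  1.200e-02]
(-77, -89, 205) [-0.     1.594 -0.65 ] [-7.868e+00 -7.000e-03  1.100e-02]
(-59, -121, 224) [-1.000e-03  2.051e+00 -1.225e+00] [-1.1034e+01 -9.0000e-03  1.0000e-02]
(-35, -143, 240) [-1.000e-03  2.277e+00 -1.836e+00] [-1.3701e+01 -1.1000e-02  9.0000e-03]
(-13, -156, 252) [-1.000e-03  2.351e+00 -2.341e+00] [-1.5701e+01 -1.2000e-02  8.0000e-03]
(-10, -157, 254) [-1.000e-03  2.347e+00 -2.404e+00] [-1.6034e+01 -1.2000e-02  8.0000e-03]
```

Call:
step_arm(
  motion=[
    [[0,0,0],[0,0,0],-0.5],
    [[0,0.08,-0.02],[-0.2,0,0],-0.5],
    [[0,0.16,-0.04],[-0.4,0,0],-0.5],
    [[0,0.3,-0.06],[-1.1,0,0],-0.5],
    [[0,0.45,-0.07],[-1.9,0,0],-0.5],
    [[0,0.6,-0.11],[-2.6,0,0],-0.5],
    [[0,0.74,-0.15],[-3.4,0,0],-0.5],
    [[0,0.92,-0.22],[-4.3,0,0],-0.5],
    [[0,1.1,-0.29],[-5.2,0,0],-0.5],
    [[0,1.35,-0.47],[-6.5,0,0],-0.5],
    [[0,1.6,-0.65],[-7.9,0,0],-0.5],
    [[0,1.6,-0.65],[-7.9,0,0],-0.5],
  ],
  newtons=15,
)

```text
t: 17.62
ee_pos: [0.4854, -0.1364, 0.1343]
ee_rot: [[0.001, 0.568, -0.823], [0.0, -0.823, -0.568], [-1.0, 0.0, -0.001]]
contact_force: [0.1, -0.0, -0.9]
grip_width: 0.023
```

Run:
```python
from h import *
st(); o=robot.get_obs(); print(wj(np.array(o["ee_pos"])*1000))
for n in ("top",): cv2.imwrite(f"pics/{n}15.png",read_camera(n)["pixels"])
a=cv2.imread("pics/top15.png"); cv2.imwrite("pics/top15j.png",cv2.resize(a[195:305,290:440],(800,587),interpolation=cv2.INTER_CUBIC))
W=[(-77,-89,205),(-59,-121,224),(-35,-143,240),(-13,-156,252),(-9,-158,254)]
for x,y,b in W: print((x,y,b),*[v for v in rel(jw(x,y,134),b-90-180+JY)])
```

```text
t 17.62 p [ 485.4 -136.4  134.3] yaw -55.4 F [ 0.1 -0.  -0.9] w 23.0 q [-24.  34.  45. 121. -39.  40.  -8.]
[-77.36043876 -90.73316604]
(-77, -89, 205) [ 0.002 -0.012 -0.019] [-0.006 -0.009  0.003]
(-59, -121, 224) [ 0.002  0.72  -0.075] [-3.173e+00 -1.000e-02  2.000e-03]
(-35, -143, 240) [ 0.002  1.321 -0.325] [-5.84 -0.01  0.  ]
(-13, -156, 252) [ 0.002  1.743 -0.614] [-7.84e+00 -1.00e-02 -1.00e-03]
(-9, -158, 254) [ 0.002  1.813 -0.67 ] [-8.173e+00 -1.000e-02 -1.000e-03]
```

View pics/top15j.png

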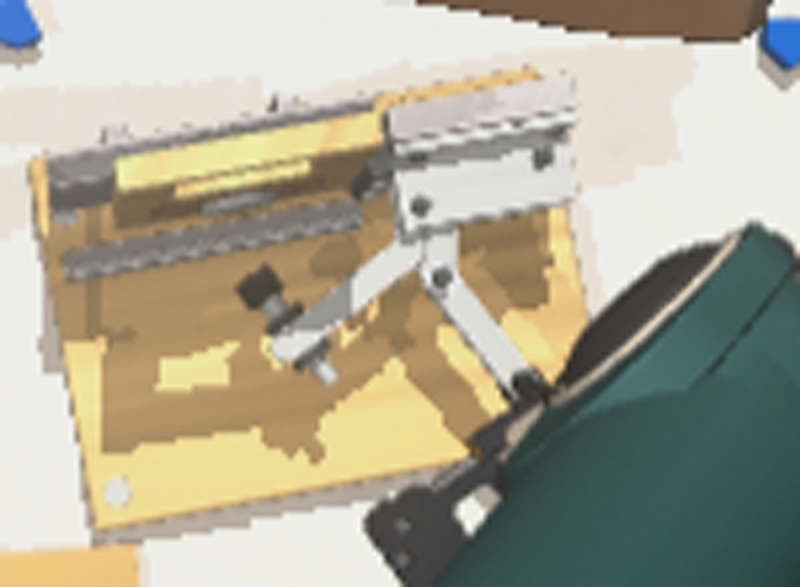

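Call:
step_arm(
  motion=[
    [[0,0.36,-0.03],[-1.6,0,0],-0.5],
    [[0,0.72,-0.08],[-3.2,0,0],-0.5],
    [[0,1.02,-0.2],[-4.5,0,0],-0.5],
    [[0,1.32,-0.33],[-5.8,0,0],-0.5],
    [[0,1.55,-0.47],[-6.8,0,0],-0.5],
    [[0,1.76,-0.62],[-7.9,0,0],-0.5],
    [[0,1.82,-0.67],[-8.1,0,0],-0.5],
    [[0,1.82,-0.67],[-8.1,0,0],-0.5],
  ],
)

```text
t: 18.68
ee_pos: [0.5634, -0.1901, 0.1335]
ee_rot: [[-0.002, 0.993, -0.118], [0.002, -0.118, -0.993], [-1.0, -0.002, -0.001]]
contact_force: [-2.6, 2.1, -0.4]
grip_width: 0.0232
```

Run:
```python
from h import *
st(); o=robot.get_obs(); print(wj(np.array(o["ee_pos"])*1000))
```

```text
t 18.68 p [ 563.4 -190.1  133.5] yaw -6.76 F [-2.6  2.1 -0.4] w 23.2 q [ -9.  37.  32. 108. -28.  43.  33.]
[  -9.31992436 -156.72585146]
```

Call:
step_arm(
  motion=[
    [[0,-0.06,0],[0,0,0],-0.3],
    [[0,-0.06,0],[0,0,0],-0.15],
    [[0,-0.06,0],[0,0,0],-0.1],
    [[0,-0.06,0],[0,0,0],-0.1],
    [[-0.8,-0.06,0],[0,0,0],-0.1],
    [[-1.8,-0.06,0],[0,0,0],-0.1],
    [[-2.8,-0.06,0.3],[0,0,0],-0.1],
    [[-3.4,-0.06,0.8],[0,0,0],-0.1],
    [[-3.4,-0.06,0.8],[0,0,0],-0.1],
    [[-3.4,-0.06,0.8],[0,0,0],-0.1],
  ],
)

```text
t: 19.92
ee_pos: [0.5565, -0.2294, 0.3028]
ee_rot: [[-0.001, 0.993, -0.115], [0.002, -0.115, -0.993], [-1.0, -0.001, -0.001]]
contact_force: [-0.3, -0.5, -0.4]
grip_width: 0.0415
```

Run:
```python
from h import *
st()
for n in ("top","side"): cv2.imwrite(f"pics/{n}16.png",read_camera(n)["pixels"])
a=cv2.imread("pics/top16.png"); cv2.imwrite("pics/top16j.png",cv2.resize(a[195:305,290:440],(800,587),interpolation=cv2.INTER_CUBIC))
```

```text
t 19.93 p [ 556.5 -229.4  302.8] yaw -6.62 F [-0.3 -0.5 -0.4] w 41.5 q [-11.  25.  40. 101. -19.  61.  29.]
```

View pics/top16j.png

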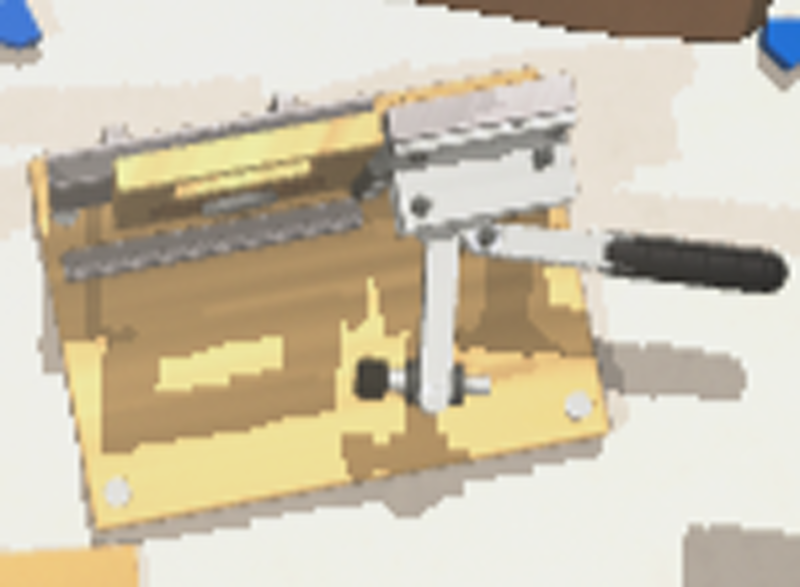

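View pics/side16.png

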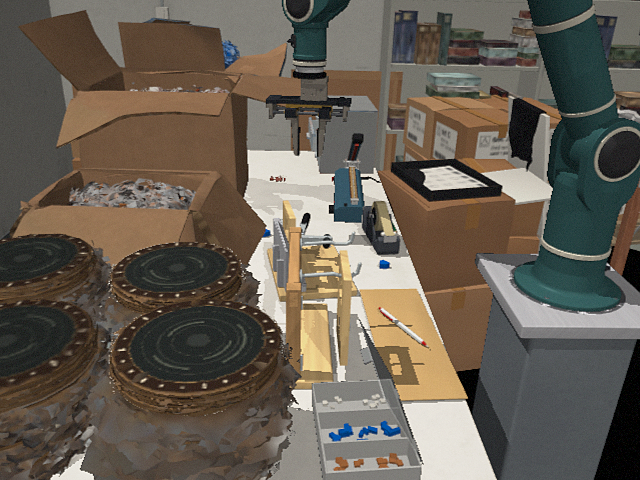

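Run:
```python
from h import *
a=cv2.imread("pics/top16.png"); b=cv2.imread("pics/top9.png")
A=cv2.resize(a[208:248,305:365],(780,520),interpolation=cv2.INTER_CUBIC)
for y in(64,):
  for x,z,c in ((43,80,(0,0,255)),(48,80,(0,255,0))):
    p=[proj("top",jw(x,yy,z)/1000) for yy in (4,36)]
    q=[(int((u-305+.5)*13),int((v-208+.5)*13)) for u,v in p]; cv2.line(A,q[0],q[1],c,1)
cv2.imwrite("pics/hub16.png",A)
d=cv2.absdiff(a[195:305,290:400],b[195:305,290:400]).max(2); print((d>60).sum(), np.argwhere(d>60)[:5]+[195,290])
```

```text
119 [[216 357]
 [216 358]
 [216 359]
 [217 352]
 [217 353]]
```

View pics/hub16.png

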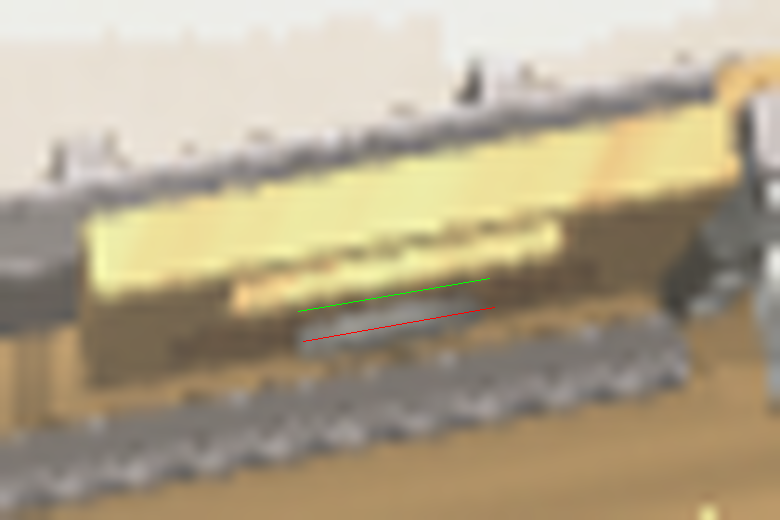

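Run:
```python
from h import *
a=cv2.imread("pics/top16.png"); b=cv2.imread("pics/top9.png")
f=lambda i:cv2.resize(i[208:243,345:380],(395,395),interpolation=cv2.INTER_CUBIC)
A=np.hstack([f(b),f(a)])
for k in(0,395):
  for z in (102,):
    p=[proj("top",jw(x,-30,z)/1000) for x in (42,60)]
    q=[(int((u-345+.5)*11.286)+k,int((v-208+.5)*11.286)) for u,v in p]; cv2.line(A,q[0],q[1],(255,0,255),1)
  p=[proj("top",jw(x,-30,166)/1000) for x in (48,60)]
  q=[(int((u-345+.5)*11.286)+k,int((v-208+.5)*11.286)) for u,v in p]; cv2.line(A,q[0],q[1],(0,0,255),1)
cv2.imwrite("pics/stop16.png",A)
```

```text
(no output)
```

View pics/stop16.png

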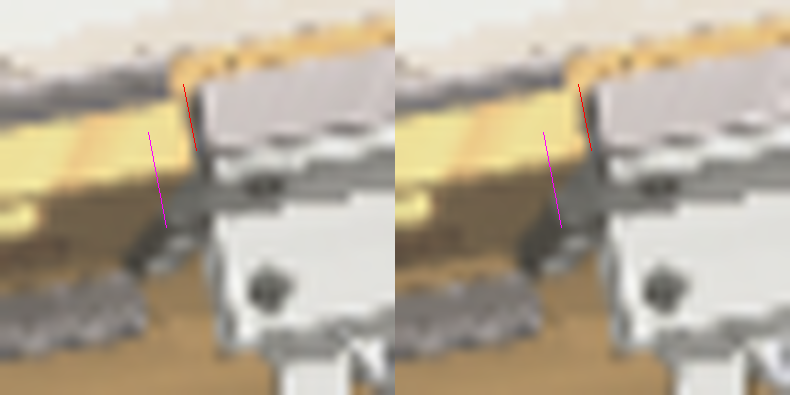

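Run:
```python
from h import *
st(); print(robot.sign_off())
```

```text
t 20.02 p [ 556.5 -229.   302.3] yaw -6.56 F [-0.9  0.   0. ] w 41.2 q [-11.  26.  40. 101. -19.  61.  29.]
the job is handed in; nothing more can be done
None
```

The job is done and was handed in at about 20 s, with no verdict reported. I lifted the right-hand board, the one with the proud hub, off its hook. I stood it in the jig with its hub facing the clamp and slid it right until the stop resisted with about 7 N. I swung the clamp over centre onto its hard stop, then back to its open position, and pulled the gripper clear.

- **Clamp lock:** pushing past the hard stop took about 20 N. With the handle then released, the clamp stayed shut at zero force.
- **Hub:** the final top view shows about one flange thickness (5 mm) in front of the wood and no gap behind it, which reads as fully home. My projected line for the flange was about 1.6 mm off in that view, so this rests on the picture rather than a precise measurement.
- **Board position:** its right end lies at the stop line within about 0.5 mm, which is as fine as I can measure. A gap that small can't be ruled out, and I did not nudge the board again after pressing.
- **Clamp and other board:** the clamp matches its starting open position in the image. The finished board still hangs on its hook, and nothing is touching the robot.

One slide attempt dragged on the jig floor (about 8 N sideways and 14 N up), so I raised the board about 1.5 mm and slid again.

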